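Close the paint pots on the x-y lid press

TASK

Close up the paint pots after craft hour: pull the carrier out from under the press, set every pot on the green plate upright into the nest of its own colour, then, from the lightest colour to the darkest (white, yellow, red, purple; some may be missing), slide the carrier so that each pot's lid stands centred under the plunger and push the red knob down until the plunger has pressed that lid fully home, holding it down for a moment. Finally pull the carrier fully out towards the robot again, with all pots standing in their nests and the lids shut; leave the other things on the table alone.

Things in the scene. Friction and masses are not known exactly. Their poses are not given: they have to be found in the camera images.
- press: hand lid press, fixed: grey base plate 360 x 190 x 12 mm, blue column 170 mm high at its far end, blue arm 30 mm wide (underside 145, top 167 mm above the table) reaching back from the column to the plunger. Origin on the table straight below the plunger axis; x axis towards the column (away from the robot), y along the other slide, z up. May stand turned a little
- plunger: fixed pointer and ram of the press: upright rod 10 mm thick in the end of the blue arm, rubber tip 14 mm wide, red knob on top. Moves only straight down, up to 30 mm, against a light spring (2 to 4 N) that lifts it again. Origin at the centre of its tip, at rest 108 mm above the table: 14 mm above a raised lid in a nest, 19 mm above a shut one
- plunger_top (a point): centre of the top face of the plunger's red knob (36 mm wide, 14 mm thick), 222 mm above the table at rest; press here
- carrier_x (a joint): carrier on its x slide: 0 m = fully out towards the robot (for loading, nests clear of the press arm), up to 0.145 m in under the press; grows along the press's x axis. Stays where left, friction about 1.5 N. The far nests (red, purple) are under the plunger at about 0.075, the near ones (white, yellow) at about 0.130
- carrier_y (a joint): position of the carrier on its y slide, -0.05 to 0.05 m, grows along the press's y axis; stays where left, friction about 1.5 N. At about -0.0375 the white and red nests, at +0.0375 the yellow and purple nests are in line with the plunger
- post (a point): centre of the top of the orange grip post of the carrier, 20 mm (x) x 16 mm (y) x 50 mm high, its top 84 mm above the table, 75 mm in front of the near row of nests (carrier deck around it 36 mm above the table); holding it one can slide the carrier along both slides. The point's axes are those of the press
- plate: flat round green plate, 210 mm wide, 4 mm thick, fixed, on which the pots stand at first. Origin under its centre
- well_white (a point): the white nest of the black carrier (near (robot) side, +y): a square recess 47 x 47 mm, 10 mm deep, with a white floor and a white stripe on its rim. Point: centre of its floor, 36 mm above the table. Nests are 55 mm apart along x and 75 mm along y
- well_yellow (a point): the yellow nest of the black carrier (near (robot) side, -y): a square recess 47 x 47 mm, 10 mm deep, with a yellow floor and a yellow stripe on its rim. Point: centre of its floor, 36 mm above the table. Nests are 55 mm apart along x and 75 mm along y
- well_red (a point): the red nest of the black carrier (far side, +y): a square recess 47 x 47 mm, 10 mm deep, with a red floor and a red stripe on its rim. Point: centre of its floor, 36 mm above the table. Nests are 55 mm apart along x and 75 mm along y
- well_purple (a point): the purple nest of the black carrier (far side, -y): a square recess 47 x 47 mm, 10 mm deep, with a purple floor and a purple stripe on its rim. Point: centre of its floor, 36 mm above the table. Nests are 55 mm apart along x and 75 mm along y
- pot_white: white paint pot, upright cylinder 40 mm in diameter, 45 mm high, about 80 g, with a white lid (36 mm across, 8 mm thick, dark centre dot 12 mm wide) standing 5 mm proud over it: top of the lid 58 mm above the pot's underside, 53 mm when shut. Origin at the centre of its underside, z up. May be absent
- lid_white (a joint): how far the white pot's lid is pressed in: 0 m = 5 mm proud, 0.005 m = fully home; takes about 5 N, stays where it is left
- pot_yellow: yellow paint pot, upright cylinder 40 mm in diameter, 45 mm high, about 80 g, with a yellow lid (36 mm across, 8 mm thick, dark centre dot 12 mm wide) standing 5 mm proud over it: top of the lid 58 mm above the pot's underside, 53 mm when shut. Origin at the centre of its underside, z up. May be absent
- lid_yellow (a joint): how far the yellow pot's lid is pressed in: 0 m = 5 mm proud, 0.005 m = fully home; takes about 5 N, stays where it is left
- pot_red: red paint pot, upright cylinder 40 mm in diameter, 45 mm high, about 80 g, with a red lid (36 mm across, 8 mm thick, dark centre dot 12 mm wide) standing 5 mm proud over it: top of the lid 58 mm above the pot's underside, 53 mm when shut. Origin at the centre of its underside, z up. May be absent
- lid_red (a joint): how far the red pot's lid is pressed in: 0 m = 5 mm proud, 0.005 m = fully home; takes about 5 N, stays where it is left
- pot_purple: purple paint pot, upright cylinder 40 mm in diameter, 45 mm high, about 80 g, with a purple lid (36 mm across, 8 mm thick, dark centre dot 12 mm wide) standing 5 mm proud over it: top of the lid 58 mm above the pot's underside, 53 mm when shut. Origin at the centre of its underside, z up. May be absent
- lid_purple (a joint): how far the purple pot's lid is pressed in: 0 m = 5 mm proud, 0.005 m = fully home; takes about 5 N, stays where it is left
- tumbler: purple-grey drinking tumbler, 80 mm wide at the top, 165 mm high, a bystander. Origin under its centre
- persimmon: orange persimmon, 72 mm wide, 55 mm high, a bystander. Origin under its centre
- paint_tube: white paint tube lying flat, 92 mm long, 30 mm wide, 16 mm high, a bystander. Origin under the centre of its body
Things that resemble listed ones, but are neither listed nor needed, are in the scene too. What is shaped like the pot_yellow but turquoise is not meant. Several things have the shape of the pot_white; the one meant has the colours described above.

How it is judged:
By the outcome, as a careful person would: the job done as asked, in the order asked, and still so for the second after the job is handed in, with the robot touching nothing.
Of pot_white, pot_yellow, pot_red, pot_purple only 2 to 4 are there at a start; the rules pass over those that are not, and their reading is None.
At some moment in a run one of pot_white, pot_yellow, pot_red, pot_purple may be knocked a few centimetres aside while the robot is not near it.
It also fails if it takes over 210 s, if anything falls off the work surface, if the arm or the gripper's body presses on something with over 40 N, if the wrist force passes 120 N, or if a joint passes its speed limit or range.

ROBOT

A 7-joint arm with a two-finger parallel gripper is mounted at the origin on the work surface. World frame = base frame: x ahead of the robot, y to its left, z up, the work surface at z = 0. Lengths are in m, angles in rad, forces in N, time in s.
With the tool pointing down it reaches from about 0.4 to 0.875 m from the base axis. Payload 4.4 kg.
Tool frame: the origin (TCP) lies where the fingers leave the gripper's body, on its centre line; the fingertips stand 73 mm ahead of it and the grasp point (between the pads) lies 54 mm ahead of it; z points along the fingers, y is the line along which they close (so a half turn about z gives the same grasp; the last joint's range is limited). The gripper opens to 85 mm and grips with 20 to 120 N. Pads are 22 mm wide; open, the fingers measure 114 mm over their backs; the gripper's body (76 mm by 85 mm) begins 54 mm behind the grasp point. The pads swing forward as they close: fully open they stand 13 mm farther back than shut.
Start: joints at [-1.274, 0.628, 0.038, 1.517, -0.027, 0.996, -0.02], TCP at [0.231, 0.608, 0.304] pointing down, gripper open.
Joint ranges: [-3.06, 3.06], [-0.37, 2.12], [-1.25, 1.32], [0.18, 2.47], [-1.1, 4.24], [0.23, 1.98], [-2.94, 2.94]. Speed limits (rad/s): [2.57, 2.57, 3.14, 3.14, 3.14, 3.14, 3.14].

INTERFACE

Orientations are given as [roll, pitch, yaw] about the fixed x, y, z axes, in that order (R = Rz(yaw) Ry(pitch) Rx(roll)).
In Python, from workcell import read_state, vision, bot gives the robot as it stands.
- The arm moves only by the tool carry_out, never from a script. Its argument "deltas" is a list of rows, each a list of 2 entries, a list of its own where there are three numbers: the shift along the world's x, y, z in mm, then the turn, a rotation vector about the world's x, y, z in degrees. A call has 1 to 8 rows; each row shifts and turns the commanded pose from where the row before left it; what a row does not reach is not made up. A row lasts 1/12 s, in which the tool goes at most 41.7 mm and 7.16 degrees, less where a joint would pass 70% of its speed; a pose out of reach is approached as far as the arm can. A call with a gripper value outside its range is refused whole. "hand" is the opening, from 0 (shut) to 1 (fully open), set as the call begins (left out, the last holds). The fingers move at their own pace and stop on an object; "force" is the grip in N (left out, the last holds). Time passes only in rows, so rows that do not move let the fingers close. It gives the time, the measured TCP pose, the force, the opening and the grip force at its end, in the units of the state.
- read_state(): the state, without advancing time (a new reading comes with each control period).
- vision.snapshot(name): name is "side" or "top" or "wrist"; returns a dict with "image" (420x560x3 uint8, blue, green, red), "z_map" (420x560 float32, m along the optical axis (not along the pixel's ray), 0 where there is no reading), "fx", "fy", "cx", "cy" (pixels), "R" (3x3) and "t" (3): a world point X has camera coordinates R X + t. Camera axes: x right, y down, z forward; pixel columns grow to the right and rows downward; lengths in m; the calibration is good to about 2 mm. A picture is of the moment at which its call begins.
- bot.close_job(): hands the job in; it is judged then, once.
Trained networks look in the newest picture that a camera, given by its name, has taken for a name from the list of things; names that differ only in an ending like _2 or _b are one class to them, and where a whole thing is asked for, a point or a joint stands for the part that bears it (a point fixed in the world has none). Each returns a list of dicts, best first, with "score" (0 to 1); they miss things now and then, are a little off and sometimes report something else, mostly with a low value. They report only what shows in the picture. A call takes as long as a camera call. They do not tell look-alikes from the thing itself.
- vision.spot_in(camera, label): "box" ([centre column, centre row, width, height] as shares, 0 to 1, of the picture: columns of its width, rows of its height, round what is visible of it).
The state is a dict: "time_s": time; "joint_positions": joint angles; "qvel": joint speeds; "joint_torque": joint torques, N m; "tcp_pos": TCP position; "tcp_rot": TCP orientation; "ft_force": force on the tool from outside, world axes, zero at the start; "wrist_torque": the same for the moment, N m; "opening": finger opening in m; "finger_force": force on a finger pad.
Only numpy, scipy, OpenCV 4.12 (cv2) and the standard library are available. Lean on these libraries where they do the work, as an engineer would, in place of code of your own. Each camera call takes 0.05 s, during which the arm holds its last target. There are 200 camera calls.

## Working session

There is one attempt and no reset: what is moved stays moved. The work goes in short steps, Python scripts to look and compute and a tool call to move; the robot and the scene stay as the last step left them, time stands still between calls to the robot, and variables do not carry over. Pictures are saved under pics/ and viewed, at most 14 in all, crops included, and the job is handed in when it is done.

Besides the shell and the picture viewer there is one more tool, called as a command line: name --argument value ..., lists and objects as JSON in quotes. carry_out: Moves the arm, as the interface text tells. Its arguments: {"type":"object","properties":{"deltas":{"type":"array","items":{"type":"array"}},"hand":{"type":"number"},"force":{"type":"number"}},"required":["deltas"]}

```bash
mkdir -p pics; cat > h.py <<'E'
import numpy as np, cv2
from workcell import read_state, vision, bot
def world(s,u,v,z=None,d=None):
    r=np.array([(u-s['cx'])/s['fx'],(v-s['cy'])/s['fy'],1.0]); R=np.array(s['R']); t=np.array(s['t'])
    c=-R.T@t; w=R.T@r
    if z is not None: return c+w*(z-c[2])/w[2]
    return c+w*d
def cloud(s):
    Z=s['z_map']; v,u=np.mgrid[:Z.shape[0],:Z.shape[1]]
    P=np.stack([(u-s['cx'])/s['fx']*Z,(v-s['cy'])/s['fy']*Z,Z],-1)
    return (P-np.array(s['t']))@np.array(s['R'])
E
python3 - <<'E'
from h import *
for n in ('top','side'):
    s=vision.snapshot(n); cv2.imwrite(f'pics/{n}0.png',s['image']); C=cloud(s)
    print(n,'cam',-np.array(s['R']).T@np.array(s['t']))
    for l in ['pot_white','pot_yellow','pot_red','pot_purple','post','plunger_top','plate','well_white','well_red','well_yellow','well_purple']:
        for o in vision.spot_in(n,l)[:4]:
            b=o['box'];u,v=b[0]*560,b[1]*420
            ok=s['z_map'][int(v),int(u)]
            print(l,round(o['score'],2),int(u),int(v),int(b[2]*560),int(b[3]*420),C[int(v),int(u)].round(3) if ok else None)
print(read_state())
E
```

```text
top cam [ 0.35975142 -0.01769118  1.15548928]
pot_white 0.67 164 293 21 14 [0.335 0.278 0.057]
pot_white 0.55 164 243 18 14 [0.47  0.281 0.061]
pot_white 0.33 267 188 53 64 [ 0.625 -0.004  0.045]
pot_yellow 0.61 141 225 13 16 [0.521 0.346 0.061]
pot_yellow 0.6 161 207 19 18 [0.571 0.293 0.06 ]
pot_yellow 0.49 158 147 18 27 [0.749 0.309 0.052]
pot_red 0.78 140 226 19 14 [0.518 0.349 0.059]
pot_red 0.36 279 163 18 13 [ 0.645 -0.036  0.221]
pot_red 0.3 267 189 55 65 [ 0.622 -0.004  0.045]
pot_purple 0.71 166 227 71 75 [0.522 0.292 0.005]
pot_purple 0.63 184 224 13 18 [0.522 0.228 0.06 ]
pot_purple 0.2 158 205 14 14 [0.576 0.3   0.065]
post 0.61 266 186 56 69 [ 0.63  -0.001  0.048]
plunger_top 0.57 279 164 17 12 [ 0.642 -0.036  0.222]
plate 0.71 167 226 73 76 [0.525 0.29  0.003]
plate 0.48 278 163 17 15 [ 0.644 -0.034  0.224]
plate 0.46 269 187 52 65 [ 0.628 -0.01   0.044]
well_white 0.9 268 187 50 65 [ 0.628 -0.007  0.045]
well_red 0.82 266 189 54 69 [ 0.621 -0.001  0.046]
well_yellow 0.63 267 185 55 60 [ 0.634 -0.004  0.045]
well_yellow 0.61 162 245 10 13 [0.464 0.286 0.061]
well_purpl
[... 967 characters left out ...]
1.2, 'joint_positions': array([-1.27380758,  0.62838477,  0.03848164,  1.51740278, -0.02703765,
        0.99632062, -0.01996598]), 'qvel': array([ 0.00047896, -0.00075086,  0.00017938, -0.00114141,  0.00064325,
       -0.00042304,  0.00088796]), 'joint_torque': array([ 1.84333549e-04, -5.63291895e+01,  1.22630809e+00, -1.93777031e+01,
        1.10865207e-02,  1.60326970e-03,  1.68400965e-05]), 'tcp_pos': array([0.23063569, 0.6077129 , 0.30392206]), 'tcp_rot': array([ 3.14159200e+00, -7.94011307e-05,  2.77880725e+00]), 'ft_force': array([-0.3074021 ,  0.85336826,  0.38108976]), 'wrist_torque': array([-0.02057398,  0.00322342, -0.01026901]), 'finger_force': 0.0, 'opening': 0.08541416866374521}
```

```bash
python3 - <<'E'
import cv2
a=cv2.imread('pics/top0.png')[100:320,100:380]
cv2.imwrite('pics/a.png',cv2.resize(a,(760,597),interpolation=cv2.INTER_CUBIC))
b=cv2.imread('pics/side0.png'); cv2.imwrite('pics/b.png',cv2.resize(b,(800,600),interpolation=cv2.INTER_CUBIC))
E
```

```text
(no output)
```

View pics/a.png

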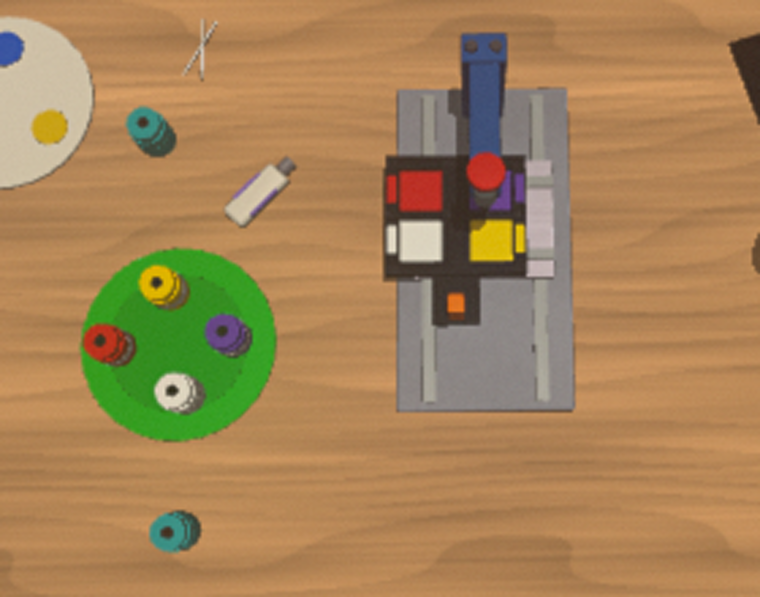

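View pics/b.png

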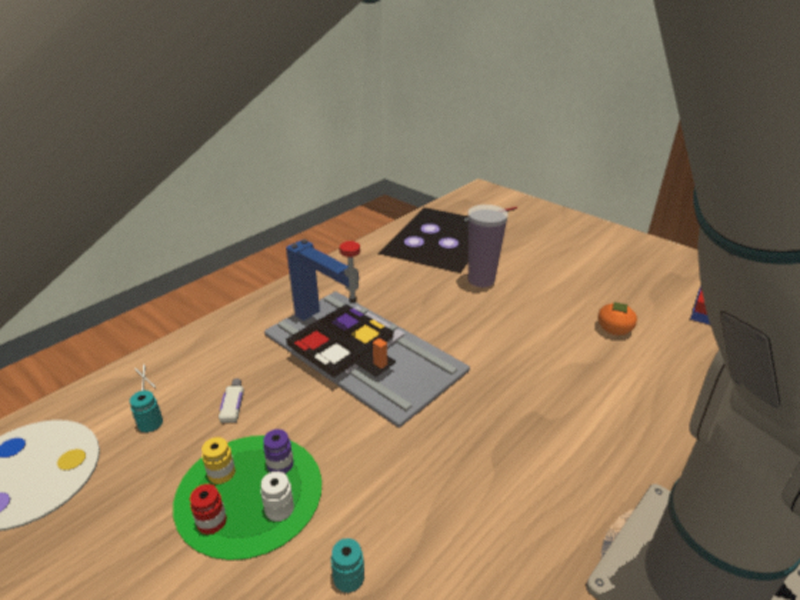

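Top crop: the press is at right, with the orange post at crop (456,302) and the red knob at (486,171). The plate holds all four pots: yellow (156,285), red (99,341), purple (222,332) and white (173,392). The turquoise ones are decoys. The side view agrees.

```bash
cat >> h.py <<'E'
def blobs(s,mask,amin=8):
    n,l,st,c=cv2.connectedComponentsWithStats(mask.astype(np.uint8))
    return [(c[i],st[i,4],l==i) for i in range(1,n) if st[i,4]>=amin]
def colmask(s):
    h=cv2.cvtColor(s['image'],cv2.COLOR_BGR2HSV).astype(int); H,S,V=h[...,0],h[...,1],h[...,2]
    return dict(red=((H<5)|(H>174))&(S>170)&(V>70), orange=(H>=6)&(H<14)&(S>190)&(V>150), yellow=(H>20)&(H<30)&(S>190)&(V>120), white=(S<45)&(V>160), purple=(H>120)&(H<140)&(S>90)&(V>60), green=(H>50)&(H<70)&(S>150))
E
python3 - <<'E'
from h import *
s=vision.snapshot('top'); C=cloud(s); m=colmask(s)
for k,zs in m.items():
    for c,a,ml in blobs(s,zs,12):
        if not(120<c[0]<330 and 120<c[1]<320): continue
        z=np.median(C[ml][:,2]); 
        hi=[p for p in C[ml] if abs(p[2]-z)<.006]
        p=world(s,*c,z=z); r=cv2.minAreaRect(np.argwhere(ml)[:,::-1].astype(np.float32))
        print(k,c.round(1),a,'z',z.round(3),p.round(4),'wh',np.round(r[1],1),round(r[2],1))
# press base grey outline: left & right edges via depth ~12mm
b=(abs(C[...,2]-.012)<.005)&(C[...,0]>.4)&(C[...,0]<.9)&(C[...,1]>-.2)&(C[...,1]<.15)
im=s['image'].astype(int); b&=(im.max(-1)-im.min(-1)<40)
bl=max(blobs(s,b),key=lambda t:t[1]); pts=np.argwhere(bl[2])[:,::-1]
w=np.array([world(s,u,v,z=.012)[:2] for u,v in pts]).astype(np.float32); print('base',cv2.minAreaRect(w), w.min(0),w.max(0))
E
```

```text
red [278.6 162.9] 151 z 0.221 [ 0.6449 -0.0354  0.2213] wh [12. 13.] 90.0
red [254.5 169.9] 238 z 0.036 [0.6812 0.0316 0.0358] wh [14. 15.] 90.0
red [243.8 169.5] 33 z 0.046 [0.6802 0.062  0.0455] wh [9. 3.] 90.0
red [136.5 225.4] 67 z 0.061 [0.5199 0.3585 0.0607] wh [10. 10.] 0.0
orange [267.5 211.2] 40 z 0.083 [ 0.5504 -0.0051  0.0833] wh [6. 5.] 90.0
orange [132.  225.5] 12 z 0.062 [0.5198 0.3706 0.0617] wh [11.  3.] 90.0
yellow [280.8 188.3] 227 z 0.036 [ 0.6251 -0.044   0.036 ] wh [14. 15.] 90.0
yellow [291.  187.5] 30 z 0.046 [ 0.6248 -0.0729  0.046 ] wh [9. 2.] 90.0
yellow [158.7 204.6] 148 z 0.06 [0.5779 0.2993 0.0601] wh [14.1 12.7] 45.0
white [298.1 161.5] 53 z 0.024 [ 0.7084 -0.0967  0.0239] wh [5. 8.] 90.0
white [298.5 180.4] 214 z 0.023 [ 0.6512 -0.0967  0.0233] wh [21.  9.] 90.0
white [244.  187.5] 30 z 0.046 [0.6269 0.0616 0.0455] wh [9. 2.] 90.0
white [254.5 188.5] 224 z 0.036 [0.6258 0.032  0.036 ] wh [13. 15.] 90.0
white [298.9 198.5] 55 z 0.024 [ 0.5969 -0.0963  0.0236] wh [5. 9.] 90.0
white [299.2 228.5] 147 z 0.017 [ 0.5098 -0.0952  0.0171] wh [39.  4.] 90.0
white [257.5 233.5] 95 z 0.017 [0.4973 0.0253 0.0174] wh [34.  3.] 90.0
white [163.9 243.7] 123 z 0.061 [0.4679 0.2813 0.0608] wh [12. 14.] 90.0
purple [285.3 171.7] 47 z 0.036 [ 0.6747 -0.058   0.0361] wh [13.  6.] 90.0
purple [291.  168.5] 30 z 0.046 [ 0.6812 -0.0742  0.0458] wh [9. 2.] 90.0
purple [182.4 221.9] 113 z 0.06 [0.5279 0.232  0.0603] wh [12. 13.] 90.0
green [166.6 227.3] 2891 z 0.003 [0.5215 0.2905 0.0032] wh [69. 70.] 90.0
base ((0.624075174331665, -0.03586004674434662), (0.18802087008953094, 0.35637742280960083), 89.66378021240234) [ 0.44569817 -0.13041411] [0.8021052  0.05898415]
```

carry_out --deltas '[[[16, -30.6, 0], [0, 0, 6.8]], [[16, -30.6, 0], [0, 0, 6.8]], [[16, -30.6, 0], [0, 0, 6.8]], [[16, -30.6, 0], [0, 0, 0]], [[16, -30.6, 0], [0, 0, 0]], [[16, -30.6, 0], [0, 0, 0]], [[16, -30.6, 0], [0, 0, 0]], [[16, -30.6, 0], [0, 0, 0]]]' --hand 0.6

```text
time_s: 1.92
tcp_pos: [0.3593, 0.3614, 0.3041]
tcp_rot: [3.141, 0.0, 3.135]
ft_force: [1.7, -0.4, 0.4]
opening: 0.0513
finger_force: 0.0
```

carry_out --deltas '[[[16, -30.6, 0], [0, 0, 0]], [[16, -30.6, 0], [0, 0, 0]], [[16, -30.6, 0], [0, 0, 0]], [[16, -30.6, 0], [0, 0, 0]], [[16, -30.6, 0], [0, 0, 0]], [[16, -30.6, 0], [0, 0, 0]], [[16, -30.6, 0], [0, 0, 0]], [[16, -30.6, 0], [0, 0, 0]]]'

```text
time_s: 2.58
tcp_pos: [0.4873, 0.1165, 0.3042]
tcp_rot: [3.141, 0.001, 3.135]
ft_force: [0.8, 0.3, 0.0]
opening: 0.0513
finger_force: 0.0
```

carry_out --deltas '[[[16, -30.6, 0], [0, 0, 0]], [[16, -30.6, 0], [0, 0, 0]], [[16, -30.6, 0], [0, 0, 0]], [[16, -30.6, 0], [0, 0, 0]], [[0, 0, 0], [0, 0, 0]], [[0, 0, 0], [0, 0, 0]]]'

```text
time_s: 3.08
tcp_pos: [0.5513, -0.0069, 0.3038]
tcp_rot: [-3.141, 0.0, 3.13]
ft_force: [0.1, 0.5, 0.1]
opening: 0.0512
finger_force: 0.0
```

```bash
python3 - <<'E'
from h import *
s=vision.snapshot('wrist'); C=cloud(s); m=colmask(s); cv2.imwrite('pics/w0.png',s['image'])
print('cam',(-np.array(s['R']).T@np.array(s['t'])).round(4))
for k,zs in m.items():
    for c,a,ml in blobs(s,zs,60):
        z=np.median(C[ml][:,2]); print(k,c.round(1),a,'z',z.round(3),world(s,*c,z=z).round(4))
E
```

```text
cam [ 0.4858 -0.0051  0.3741]
red [327.9 302.8] 1367 z 0.037 [0.6814 0.0349 0.0368]
white [200.8 158.6] 3400 z 0.014 [ 0.5206 -0.1016  0.0136]
white [256.9 164.1] 4609 z 0.012 [ 0.5274 -0.0418  0.0122]
white [211.5 227.7] 421 z 0.024 [ 0.595  -0.0931  0.0241]
white [210.3 249.1] 483 z 0.025 [ 0.6197 -0.0961  0.0252]
white [329.5 257.5] 1351 z 0.037 [0.6266 0.0356 0.0368]
white [360.4 249.5] 79 z 0.047 [0.6137 0.0667 0.0468]
white [487.1 287.3] 803 z 0.016 [0.6753 0.225  0.016 ]
white [224.7 341.6] 181 z 0.018 [ 0.7439 -0.0892  0.0183]
white [319.5 345.8] 207 z 0.018 [0.7513 0.0276 0.0181]
purple [503.9 151.3] 86 z 0.012 [0.5171 0.2232 0.0119]
purple [537.9 164.7] 1355 z 0.061 [0.5256 0.2258 0.0612]
purple [471.4 287.2] 92 z 0.015 [0.6752 0.2069 0.0153]
purple [261.8 300.3] 1107 z 0.037 [ 0.6774 -0.0396  0.0368]
purple [234.6 308. ] 212 z 0.047 [ 0.6808 -0.0688  0.0468]
green [506.4 155.9] 390 z 0.004 [0.5227 0.2316 0.0041]
green [536.5 123.9] 1580 z 0.005 [0.4892 0.2582 0.0047]
green [530.7 198.2] 1303 z 0.005 [0.5705 0.2661 0.0046]
```

View pics/w0.png

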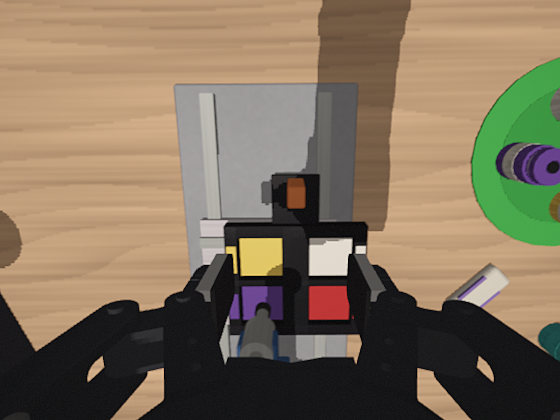

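Wrist view: the post sits at (296,194), centred between the fingers. The camera hangs on the robot side, clear of the press.

carry_out --deltas '[[[-1, 3, -37], [0, 0, 0.2]], [[0, 0, -37], [0, 0, 0]], [[0, 0, -37], [0, 0, 0]], [[0, 0, -37], [0, 0, 0]], [[0, 0, -30], [0, 0, 0]], [[0, 0, -7], [0, 0, 0]], [[0, 0, 0], [0, 0, 0]]]'

```text
time_s: 3.72
tcp_pos: [0.548, 0.0002, 0.1172]
tcp_rot: [3.141, -0.005, 3.14]
ft_force: [0.5, 0.6, 0.7]
opening: 0.0515
finger_force: 0.0
```

carry_out --deltas '[[[0, 0, 0], [0, 0, 0]], [[0, 0, 0], [0, 0, 0]], [[0, 0, 0], [0, 0, 0]], [[0, 0, 0], [0, 0, 0]], [[0, 0, 0], [0, 0, 0]], [[0, 0, 0], [0, 0, 0]]]' --hand 0 --force 25

```text
time_s: 4.22
tcp_pos: [0.551, -0.0012, 0.121]
tcp_rot: [3.141, 0.004, 3.138]
ft_force: [0.5, 0.2, 7.5]
opening: 0.0154
finger_force: 29.1
```

carry_out --deltas '[[[-20, 0.2, 0], [0, 0, 0]], [[-24, 0.2, 0], [0, 0, 0]], [[-24, 0.2, 0], [0, 0, 0]], [[-20, 0.2, 0], [0, 0, 0]], [[-14, 0.1, 0], [0, 0, 0]], [[-8, 0, 0], [0, 0, 0]], [[0, 0, 0], [0, 0, 0]], [[0, 0, 0], [0, 0, 0]]]'

```text
time_s: 4.88
tcp_pos: [0.4416, -0.0005, 0.1211]
tcp_rot: [3.141, 0.003, 3.138]
ft_force: [-0.9, 0.1, 10.1]
opening: 0.0158
finger_force: 30.0
```

carry_out --deltas '[[[-2, 0, 0], [0, 0, 0]], [[-2, 0, 0], [0, 0, 0]], [[0, 0, 0], [0, 0, 0]], [[0, 0, 0], [0, 0, 0]]]'

```text
time_s: 5.22
tcp_pos: [0.4412, -0.0005, 0.1212]
tcp_rot: [3.141, 0.009, 3.137]
ft_force: [7.5, -0.6, 2.7]
opening: 0.0156
finger_force: 28.8
```

carry_out --deltas '[[[2, 0, 0], [0, 0, 0]], [[0, 0, 0], [0, 0, 0]], [[0, 0, 0], [0, 0, 0]], [[0, 0, 5], [0, 0, 0]], [[0, 0, 25], [0, 0, 0]], [[0, 0, 35], [0, 0, 0]], [[0, 10, 35], [0, 0, 0]], [[5, 25, 25], [0, 0, 0]]]' --hand 0.7

```text
time_s: 5.88
tcp_pos: [0.442, 0.032, 0.247]
tcp_rot: [-3.14, -0.003, 3.133]
ft_force: [0.3, -0.2, -0.3]
opening: 0.0597
finger_force: 0.0
```

carry_out --deltas '[[[8, 37, 10], [0, 0, 0]], [[8, 37, 10], [0, 0, 0]], [[8, 37, 10], [0, 0, 0]], [[8, 37, 10], [0, 0, 0]], [[8, 37, 10], [0, 0, 0]], [[8, 37, 5], [0, 0, 0]], [[7, 30, 0], [0, 0, 0]], [[0, 0, 0], [0, 0, 0]]]'

```text
time_s: 6.55
tcp_pos: [0.4975, 0.2946, 0.3004]
tcp_rot: [3.135, -0.0, -3.136]
ft_force: [0.9, 1.2, 0.8]
opening: 0.06
finger_force: 0.0
```

```bash
python3 - <<'E'
from h import *
print(read_state()['tcp_pos'])
for n in ('wrist','top'):
  s=vision.snapshot(n); C=cloud(s); m=colmask(s); cv2.imwrite(f'pics/{n}1.png',s['image'])
  print(n)
  for k,zs in m.items():
    if k in('green',): continue
    for c,a,ml in blobs(s,zs,25 if n=='top' else 60):
        z=np.median(C[ml][:,2]); p=world(s,*c,z=z); 
        if z>.03 and .35<p[0]<.7: print(k,c.round(1),a,'z',z.round(3),p.round(4))
E
```

```text
[0.49748022 0.29456756 0.30036185]
wrist
red [353.2 213.4] 1147 z 0.062 [0.5148 0.3578 0.0618]
red [ 46.9 257.5] 1833 z 0.037 [0.5711 0.0379 0.0369]
white [ 37.2 206.8] 1961 z 0.037 [0.5153 0.0381 0.0369]
purple [230.2 222.3] 1084 z 0.062 [0.5239 0.2395 0.0619]
top
red [278.6 162.9] 146 z 0.221 [ 0.6449 -0.0353  0.2212]
red [254. 207.] 225 z 0.036 [0.5714 0.0339 0.0363]
red [243.  206.5] 30 z 0.046 [0.5716 0.0647 0.0455]
yellow [158.8 204.5] 148 z 0.06 [0.5782 0.299  0.0601]
yellow [280.5 225.9] 242 z 0.036 [ 0.5155 -0.0411  0.0362]
yellow [291.1 225.4] 32 z 0.045 [ 0.5152 -0.0707  0.0451]
white [415.1 181.7] 689 z 0.165 [ 0.607  -0.3867  0.1649]
white [254. 226.] 225 z 0.036 [0.5165 0.0343 0.0361]
white [243.  225.5] 30 z 0.046 [0.517  0.0648 0.0464]
purple [280. 207.] 226 z 0.036 [ 0.5702 -0.0407  0.0362]
purple [291.  205.8] 32 z 0.047 [ 0.5712 -0.0718  0.0467]
purple [182.5 222.2] 125 z 0.06 [0.5271 0.2317 0.0604]
```

View pics/wrist1.png

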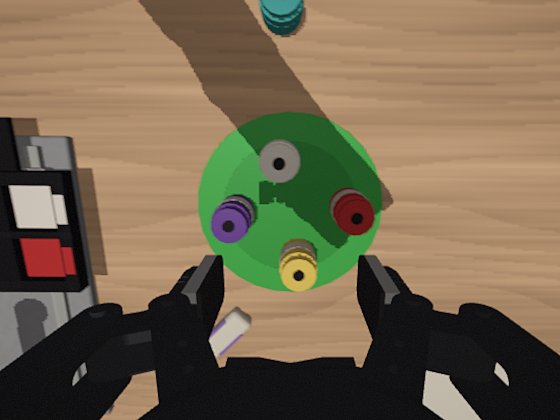

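Wrist view: the lid dots are white (279,163), purple (228,226), red (356,218) and yellow (298,276). All four pots are standing.

```bash
cat >> h.py <<'E'
def dot(s,u,v,r,z=.062):
    """centroid of the dark dot nearest to (u,v)"""
    u,v=int(u),int(v); g=s['image'].max(-1)[v-r:v+r+1,u-r:u+r+1].astype(float)
    b=blobs(s,g<g.min()+25,2); c=min(b,key=lambda t:np.hypot(*(t[0]-r)))[0]
    return (c[0]+u-r,c[1]+v-r),world(s,c[0]+u-r,c[1]+v-r,z=z)
E
python3 - <<'E'
from h import *
for n,P,r in (('wrist',dict(white=(279,163),purple=(228,226),red=(356,218),yellow=(298,276)),9),
            ('top',dict(white=(163.7,244.5),purple=(182,222),red=(136.8,225.7),yellow=(157.5,204.8)),4)):
    s=vision.snapshot(n)
    for k,p in P.items():
        c,w=dot(s,*p,r); print(n,k,np.round(c,1),w.round(4))
E
```

```text
wrist white [286. 165.] [0.4676 0.2848 0.062 ]
wrist purple [235.1 227.6] [0.5278 0.2354 0.062 ]
wrist red [363.7 219.5] [0.5198 0.3591 0.062 ]
wrist yellow [305.4 277.1] [0.58   0.3037 0.062 ]
top white [162.9 243.3] [0.4688 0.2838 0.062 ]
top purple [181.4 221.6] [0.5284 0.2344 0.062 ]
top red [135.6 224.2] [0.5232 0.3608 0.062 ]
top yellow [157.2 203.8] [0.5798 0.303  0.062 ]
```

carry_out --deltas '[[[-16, -1, -20], [0, 0, 0]], [[-15, -1, -30], [0, 0, 0]], [[0, 0, -35], [0, 0, 0]], [[0, 0, -35], [0, 0, 0]], [[0, 0, -20], [0, 0, 0]], [[0, 0, 0], [0, 0, 0]], [[0, 0, 0], [0, 0, 0]], [[0, 0, 0], [0, 0, 0]]]'

```text
time_s: 7.42
tcp_pos: [0.4682, 0.2842, 0.161]
tcp_rot: [3.141, 0.0, 3.137]
ft_force: [-0.5, 0.6, -0.0]
opening: 0.0595
finger_force: 0.0
```

carry_out --deltas '[[[0, 0, -30], [0, 0, 0]], [[0, 0, -28], [0, 0, 0]], [[0, 0, -15], [0, 0, 0]], [[0, 0, 0], [0, 0, 0]], [[0, 0, 0], [0, 0, 0]]]'

```text
time_s: 7.83
tcp_pos: [0.468, 0.2848, 0.0878]
tcp_rot: [3.141, -0.0, 3.138]
ft_force: [0.7, 0.6, 0.4]
opening: 0.0598
finger_force: 0.0
```

carry_out --deltas '[[[0, 0, 0], [0, 0, 0]], [[0, 0, 0], [0, 0, 0]], [[0, 0, 0], [0, 0, 0]], [[0, 0, 0], [0, 0, 0]], [[0, 0, 0], [0, 0, 0]]]' --hand 0 --force 30

```text
time_s: 8.25
tcp_pos: [0.4685, 0.2853, 0.0888]
tcp_rot: [3.14, 0.002, 3.138]
ft_force: [-1.0, -0.7, 7.2]
opening: 0.0394
finger_force: 29.9
```

carry_out --deltas '[[[0, 0, 15], [0, 0, 0]], [[0, 0, 30], [0, 0, 0]], [[0, 0, 35], [0, 0, 0]], [[0, 0, 35], [0, 0, 0]], [[0, 0, 15], [0, 0, 0]], [[0, 0, 0], [0, 0, 0]], [[0, 0, 0], [0, 0, 0]]]'

```text
time_s: 8.83
tcp_pos: [0.4679, 0.2847, 0.2183]
tcp_rot: [3.14, 0.002, 3.138]
ft_force: [1.0, -1.3, -0.9]
opening: 0.0392
finger_force: 30.5
```

carry_out --deltas '[[[5, -20, 0], [0, 0, 0]], [[7, -37, 0], [0, 0, 0]], [[7, -40, 0], [0, 0, 0]], [[7, -40, 0], [0, 0, 0]], [[7, -40, 0], [0, 0, 0]], [[7, -37, 0], [0, 0, 0]], [[5, -23, 0], [0, 0, 0]], [[3, -12, 0], [0, 0, 0]]]'

```text
time_s: 9.5
tcp_pos: [0.5147, 0.0308, 0.2153]
tcp_rot: [-3.139, -0.004, 3.133]
ft_force: [0.1, 0.1, -0.8]
opening: 0.0393
finger_force: 30.6
```

carry_out --deltas '[[[0, 0, -20], [0, 0, 0]], [[0, 0, -30], [0, 0, 0]], [[0, 0, -20], [0, 0, 0]], [[0, 0, -6], [0, 0, 0]], [[0, 0, 0], [0, 0, 0]], [[0, 0, 0], [0, 0, 0]], [[0, 0, 0], [0, 0, 0]]]'

```text
time_s: 10.08
tcp_pos: [0.5159, 0.0362, 0.1415]
tcp_rot: [3.141, 0.0, 3.139]
ft_force: [0.5, -0.5, -1.6]
opening: 0.0393
finger_force: 30.6
```

```bash
python3 - <<'E'
from h import *
s=vision.snapshot('wrist'); cv2.imwrite('pics/w2.png',s['image']); print(read_state()['tcp_pos'])
E
```

```text
[0.51606692 0.03610963 0.1417574 ]
```

View pics/w2.png

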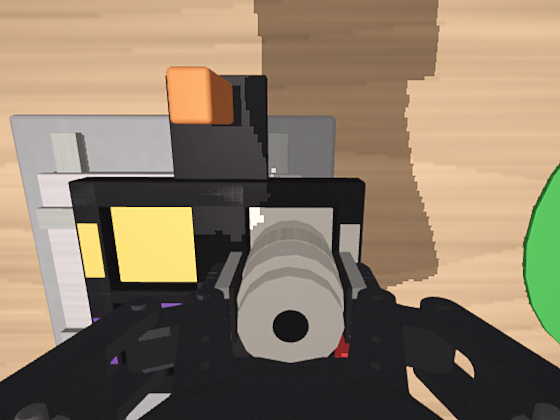

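Wrist view: the pot at column 291 is centred over the white nest floor, which spans columns 249–333. Lowering it.

carry_out --deltas '[[[0, 0, -8], [0, 0, 0]], [[0, 0, -6], [0, 0, 0]], [[0, 0, -4], [0, 0, 0]], [[0, 0, -3], [0, 0, 0]], [[0, 0, 0], [0, 0, 0]], [[0, 0, 0], [0, 0, 0]]]'

```text
time_s: 10.63
tcp_pos: [0.5168, 0.0356, 0.1207]
tcp_rot: [3.141, 0.002, 3.138]
ft_force: [-0.0, -0.8, 9.3]
opening: 0.0389
finger_force: 31.4
```

carry_out --deltas '[[[0, 0, 0], [0, 0, 0]], [[0, 0, 0], [0, 0, 0]], [[0, 0, 0], [0, 0, 0]], [[0, 0, 10], [0, 0, 0]], [[0, 0, 30], [0, 0, 0]], [[0, 0, 40], [0, 0, 0]], [[0, 10, 30], [0, 0, 0]], [[0, 0, 0], [0, 0, 0]]]' --hand 0.65

```text
time_s: 11.3
tcp_pos: [0.5182, 0.048, 0.2357]
tcp_rot: [3.139, 0.009, 3.14]
ft_force: [0.4, 0.4, -1.1]
opening: 0.0557
finger_force: 0.0
```

```bash
cat > look.py <<'E'
from h import *
import sys
# lids on top camera + refined lid dots; arg: names
P0=dict(white=(.516,.0355),yellow=(.580,.303),red=(.521,.360),purple=(.528,.235))
s=vision.snapshot('top'); C=cloud(s); m=colmask(s); m['red']|=m['orange']
for k in P0:
    for c,a,ml in blobs(s,m[k],20):
        z=np.median(C[ml][:,2])
        if .055<z<.1:
            try: d=dot(s,c[0],c[1],4,z=.062 if z<.075 else .094)[1].round(4)
            except Exception as e: d=None
            print('top',k,a,z.round(3),world(s,*c,z=z).round(4)[:2],'dot',d)
w=vision.snapshot('wrist'); R=np.array(w['R']);t=np.array(w['t'])
for k in sys.argv[1:]:
    p=R@np.array([*P0[k],.062])+t; u,v=w['fx']*p[0]/p[2]+w['cx'],w['fy']*p[1]/p[2]+w['cy']
    try: print('wrist',k,(round(u),round(v)),dot(w,u,v,14))
    except Exception as e: print(k,u,v,e)
cv2.imwrite('pics/look.png',w['image']); print(read_state()['tcp_pos'].round(4))
E
```

carry_out --deltas '[[[2, 25, 0], [0, 0, 0]], [[2, 38, 0], [0, 0, 0]], [[2, 40, -5], [0, 0, 0]], [[2, 40, -5], [0, 0, 0]], [[2, 32, -10], [0, 0, 0]], [[2, 14, 0], [0, 0, 0]], [[0, 0, 0], [0, 0, 0]], [[0, 0, 0], [0, 0, 0]]]'

```text
time_s: 11.97
tcp_pos: [0.527, 0.2346, 0.2096]
tcp_rot: [-3.141, -0.002, 3.14]
ft_force: [-0.2, 0.1, -0.6]
opening: 0.0555
finger_force: 0.0
```

carry_out --deltas '[[[0, 0, 0], [0, 0, 0]], [[0, 0, 0], [0, 0, 0]]]'

```text
time_s: 12.13
tcp_pos: [0.5277, 0.2322, 0.2099]
tcp_rot: [-3.14, -0.001, 3.135]
ft_force: [-0.1, -0.2, 0.1]
opening: 0.0557
finger_force: 0.0
```

```bash
python3 look.py purple red yellow
```

```text
top white 170 0.092 [0.5148 0.0303] dot [0.5166 0.0329 0.094 ]
top white 4158 0.063 [ 0.1475 -0.678 ] dot [ 0.1484 -0.679   0.062 ]
wrist purple (293, 224) ((np.float64(297.6363636363636), np.float64(223.70334928229664)), array([0.52800252, 0.23829292, 0.062     ]))
wrist red (477, 213) ((np.float64(481.4672897196262), np.float64(211.01869158878503)), array([0.51986525, 0.36254949, 0.062     ]))
wrist yellow (387, 292) ((np.float64(389.4598393574297), np.float64(294.9879518072289)), array([0.58233179, 0.30475579, 0.062     ]))
[0.5277 0.2327 0.21  ]
```

carry_out --deltas '[[[0.5, 3.5, -30], [0, 0, 0]], [[0, 0, -35], [0, 0, 0]], [[0, 0, -30], [0, 0, 0]], [[0, 0, -20], [0, 0, 0]], [[0, 0, -7], [0, 0, 0]], [[0, 0, 0], [0, 0, 0]], [[0, 0, 0], [0, 0, 0]]]'

```text
time_s: 12.82
tcp_pos: [0.5284, 0.2379, 0.0883]
tcp_rot: [3.141, -0.001, 3.138]
ft_force: [0.3, -0.1, -0.5]
opening: 0.0557
finger_force: 0.0
```

carry_out --deltas '[[[0, 0, 0], [0, 0, 0]], [[0, 0, 0], [0, 0, 0]], [[0, 0, 0], [0, 0, 0]], [[0, 0, 0], [0, 0, 0]], [[0, 0, 0], [0, 0, 0]]]' --hand 0

```text
time_s: 13.23
tcp_pos: [0.5289, 0.2384, 0.0894]
tcp_rot: [3.14, 0.002, 3.138]
ft_force: [-0.3, -0.7, 7.5]
opening: 0.0393
finger_force: 30.7
```

carry_out --deltas '[[[0, 0, 15], [0, 0, 0]], [[0, 0, 30], [0, 0, 0]], [[0, 0, 35], [0, 0, 0]], [[0, 0, 35], [0, 0, 0]], [[0, 0, 25], [0, 0, 0]], [[0, 0, 0], [0, 0, 0]], [[0, 0, 0], [0, 0, 0]]]'

```text
time_s: 13.82
tcp_pos: [0.5286, 0.2384, 0.2297]
tcp_rot: [3.14, 0.002, 3.138]
ft_force: [-0.1, -0.8, -1.5]
opening: 0.0393
finger_force: 30.5
```

carry_out --deltas '[[[5, -20, 0], [0, 0, 0]], [[6, -38, 0], [0, 0, 0]], [[6, -40, 0], [0, 0, 0]], [[6, -40, 0], [0, 0, 0]], [[6, -40, 0], [0, 0, 0]], [[6, -40, 0], [0, 0, 0]], [[5, -36, 0], [0, 0, 0]], [[2.5, -24, 0], [0, 0, 0]]]'

```text
time_s: 14.48
tcp_pos: [0.5695, -0.0451, 0.226]
tcp_rot: [-3.139, -0.004, 3.134]
ft_force: [-0.3, -0.5, 0.0]
opening: 0.0389
finger_force: 30.6
```

carry_out --deltas '[[[0, 0, -20], [0, 0, 0]], [[0, 0, -30], [0, 0, 0]], [[0, 0, -27], [0, 0, 0]], [[0, 0, -10], [0, 0, 0]], [[0, 0, 0], [0, 0, 0]], [[0, 0, 0], [0, 0, 0]], [[0, 0, 0], [0, 0, 0]]]'

```text
time_s: 15.07
tcp_pos: [0.5711, -0.0396, 0.1416]
tcp_rot: [3.141, 0.0, 3.139]
ft_force: [0.1, 0.4, -0.3]
opening: 0.0391
finger_force: 30.5
```

```bash
python3 - <<'E'
from h import *
s=vision.snapshot('wrist'); cv2.imwrite('pics/w3.png',s['image']); print(read_state()['tcp_pos'])
E
```

```text
[ 0.571262  -0.0396644  0.141975 ]
```

View pics/w3.png

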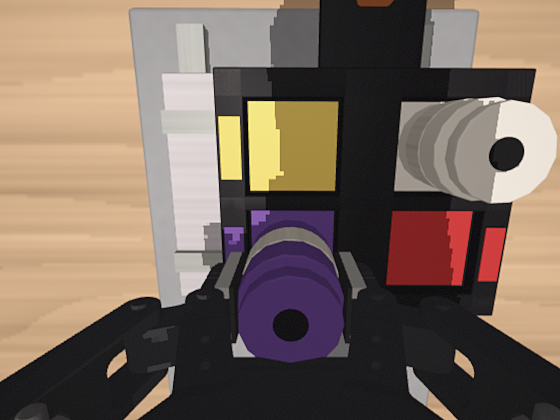

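Wrist view: the white pot stands in its nest, and the purple pot (column 291) is over the purple nest (columns 251–335). Lowering, then on to red.

carry_out --deltas '[[[0, 0, -8], [0, 0, 0]], [[0, 0, -6], [0, 0, 0]], [[0, 0, -4], [0, 0, 0]], [[0, 0, -3], [0, 0, 0]], [[0, 0, 0], [0, 0, 0]], [[0, 0, 0], [0, 0, 0]]]'

```text
time_s: 15.62
tcp_pos: [0.5724, -0.04, 0.1214]
tcp_rot: [-3.141, 0.004, 3.138]
ft_force: [0.4, -0.8, 10.5]
opening: 0.0393
finger_force: 31.3
```

carry_out --deltas '[[[0, 0, 0], [0, 0, 0]], [[0, 0, 0], [0, 0, 0]], [[0, 0, 0], [0, 0, 0]], [[0, 0, 10], [0, 0, 0]], [[0, 0, 30], [0, 0, 0]], [[0, 0, 40], [0, 0, 0]], [[-3, 20, 30], [0, 0, 0]], [[-5, 35, 0], [0, 0, 0]]]' --hand 0.65

```text
time_s: 16.28
tcp_pos: [0.566, 0.0111, 0.2358]
tcp_rot: [-3.139, 0.01, 3.13]
ft_force: [1.1, 0.0, 0.6]
opening: 0.0556
finger_force: 0.0
```

carry_out --deltas '[[[-6, 40, 0], [0, 0, 0]], [[-6, 40, 0], [0, 0, 0]], [[-6, 40, 0], [0, 0, 0]], [[-6, 40, 0], [0, 0, 0]], [[-6, 40, 0], [0, 0, 0]], [[-5, 40, 0], [0, 0, 0]], [[-5, 40, -10], [0, 0, 0]], [[-2, 36, -10], [0, 0, 0]]]'

```text
time_s: 16.95
tcp_pos: [0.5192, 0.3343, 0.2106]
tcp_rot: [3.14, -0.001, 3.14]
ft_force: [0.3, 1.1, -0.3]
opening: 0.0556
finger_force: 0.0
```

carry_out --deltas '[[[0, 28, 0], [0, 0, 0]], [[0, 0, 0], [0, 0, 0]], [[0, 0, 0], [0, 0, 0]], [[0, 0, 0], [0, 0, 0]], [[0, 0, 0], [0, 0, 0]]]'

```text
time_s: 17.37
tcp_pos: [0.5209, 0.3572, 0.2099]
tcp_rot: [-3.14, -0.001, 3.136]
ft_force: [-0.0, -1.4, -0.8]
opening: 0.0556
finger_force: 0.0
```

```bash
python3 look.py red yellow
```

```text
top white 175 0.092 [0.5171 0.0301] dot [0.5194 0.0329 0.094 ]
top white 4152 0.063 [ 0.1475 -0.678 ] dot [ 0.1485 -0.6764  0.062 ]
top yellow 152 0.06 [0.578 0.299] dot [0.5798 0.303  0.062 ]
top purple 139 0.093 [ 0.5718 -0.0412] dot [ 0.5728 -0.0424  0.094 ]
wrist red (293, 223) ((np.float64(296.5), np.float64(221.5728155339806)), array([0.51979624, 0.36230688, 0.062     ]))
wrist yellow (215, 301) ((np.float64(214.45545977011494), np.float64(300.8462643678161)), array([0.57960823, 0.3024519 , 0.062     ]))
[0.521  0.3573 0.21  ]
```

carry_out --deltas '[[[0, 3, -30], [0, 0, 0]], [[0, 0, -35], [0, 0, 0]], [[0, 0, -30], [0, 0, 0]], [[0, 0, -20], [0, 0, 0]], [[0, 0, -7], [0, 0, 0]], [[0, 0, 0], [0, 0, 0]], [[0, 0, 0], [0, 0, 0]]]'

```text
time_s: 18.05
tcp_pos: [0.521, 0.3619, 0.0884]
tcp_rot: [3.141, -0.001, 3.137]
ft_force: [1.5, 0.2, 0.3]
opening: 0.0556
finger_force: 0.0
```

carry_out --deltas '[[[0, 0, 0], [0, 0, 0]], [[0, 0, 0], [0, 0, 0]], [[0, 0, 0], [0, 0, 0]], [[0, 0, 0], [0, 0, 0]], [[0, 0, 0], [0, 0, 0]]]' --hand 0

```text
time_s: 18.47
tcp_pos: [0.5215, 0.3627, 0.0897]
tcp_rot: [3.14, 0.002, 3.138]
ft_force: [0.0, -0.6, 6.2]
opening: 0.0391
finger_force: 30.7
```

carry_out --deltas '[[[0, 0, 15], [0, 0, 0]], [[0, 0, 30], [0, 0, 0]], [[0, 0, 35], [0, 0, 0]], [[0, 0, 35], [0, 0, 0]], [[0, 0, 25], [0, 0, 0]], [[0, 0, 0], [0, 0, 0]], [[0, 0, 0], [0, 0, 0]]]'

```text
time_s: 19.05
tcp_pos: [0.521, 0.3626, 0.2299]
tcp_rot: [3.139, 0.002, 3.138]
ft_force: [-0.0, -1.3, -1.9]
opening: 0.0392
finger_force: 30.5
```

carry_out --deltas '[[[5, -20, 0], [0, 0, 0]], [[6, -38, 0], [0, 0, 0]], [[6, -40, 0], [0, 0, 0]], [[6, -40, 0], [0, 0, 0]], [[6, -40, 0], [0, 0, 0]], [[6, -40, 0], [0, 0, 0]], [[6, -40, 0], [0, 0, 0]], [[6, -37, 0], [0, 0, 0]]]'

```text
time_s: 19.72
tcp_pos: [0.5663, 0.0642, 0.2262]
tcp_rot: [-3.14, -0.005, 3.138]
ft_force: [0.9, -0.2, -1.6]
opening: 0.0392
finger_force: 30.5
```

carry_out --deltas '[[[3, -22, 0], [0, 0, 0]], [[0.5, -10, 0], [0, 0, 0]], [[0, 0, -20], [0, 0, 0]], [[0, 0, -30], [0, 0, 0]], [[0, 0, -27], [0, 0, 0]], [[0, 0, -10], [0, 0, 0]], [[0, 0, 0], [0, 0, 0]], [[0, 0, 0], [0, 0, 0]]]'

```text
time_s: 20.38
tcp_pos: [0.5705, 0.0361, 0.1403]
tcp_rot: [3.141, -0.003, 3.14]
ft_force: [1.5, 0.4, -1.9]
opening: 0.0392
finger_force: 30.5
```

```bash
python3 - <<'E'
from h import *
s=vision.snapshot('wrist'); cv2.imwrite('pics/w4.png',s['image']); print(read_state()['tcp_pos'])
m=colmask(s)['red']
for c,a,ml in blobs(s,m,40):
    v,u=np.nonzero(ml); print(c.round(),a,u.min(),u.max(),v.min(),v.max())
E
```

```text
[0.57126773 0.03597144 0.14130407]
[293. 227.] 1030 249 332 218 248
[351. 245.] 381 340 359 235 262
[290. 300.] 9875 237 343 239 362
```

View pics/w4.png

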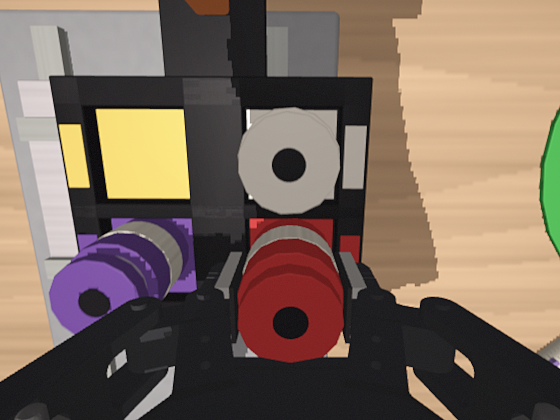

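Wrist view: the red pot (columns 237–343) is centred over the red nest (columns 249–332), and white and purple are seated. Lowering, then on to yellow.

carry_out --deltas '[[[0, 0, -8], [0, 0, 0]], [[0, 0, -6], [0, 0, 0]], [[0, 0, -4], [0, 0, 0]], [[0, 0, -3], [0, 0, 0]], [[0, 0, 0], [0, 0, 0]], [[0, 0, 0], [0, 0, 0]]]'

```text
time_s: 20.93
tcp_pos: [0.5729, 0.0355, 0.1215]
tcp_rot: [3.141, 0.004, 3.138]
ft_force: [0.4, 0.4, 7.7]
opening: 0.0391
finger_force: 33.2
```

carry_out --deltas '[[[0, 0, 0], [0, 0, 0]], [[0, 0, 0], [0, 0, 0]], [[0, 0, 0], [0, 0, 0]], [[0, 0, 10], [0, 0, 0]], [[0, 0, 30], [0, 0, 0]], [[0, 0, 40], [0, 0, 0]], [[0, 20, 30], [0, 0, 0]], [[0, 35, 0], [0, 0, 0]]]' --hand 0.65

```text
time_s: 21.6
tcp_pos: [0.5744, 0.0862, 0.2361]
tcp_rot: [-3.14, 0.009, 3.13]
ft_force: [1.8, -0.3, -0.5]
opening: 0.0558
finger_force: 0.0
```

carry_out --deltas '[[[1, 40, 0], [0, 0, 0]], [[1, 40, 0], [0, 0, 0]], [[1, 40, 0], [0, 0, 0]], [[2, 40, -5], [0, 0, 0]], [[2, 32, -10], [0, 0, 0]], [[2, 20, -5], [0, 0, 0]], [[0, 0, 0], [0, 0, 0]], [[0, 0, 0], [0, 0, 0]]]'

```text
time_s: 22.27
tcp_pos: [0.5789, 0.3034, 0.2095]
tcp_rot: [-3.141, -0.003, 3.141]
ft_force: [0.2, 0.0, -0.6]
opening: 0.0555
finger_force: 0.0
```

carry_out --deltas '[[[0, 0, 0], [0, 0, 0]], [[0, 0, 0], [0, 0, 0]]]'

```text
time_s: 22.43
tcp_pos: [0.5804, 0.2999, 0.2101]
tcp_rot: [-3.14, -0.001, 3.136]
ft_force: [0.6, 0.3, -0.1]
opening: 0.0554
finger_force: 0.0
```

```bash
python3 look.py yellow
```

```text
top white 162 0.092 [0.5148 0.0312] dot [0.5153 0.0329 0.094 ]
top white 4151 0.063 [ 0.1475 -0.678 ] dot [ 0.1485 -0.6764  0.062 ]
top yellow 89 0.061 [0.5778 0.3019] dot [0.5799 0.3035 0.062 ]
top red 159 0.093 [0.568 0.032] dot [0.5689 0.0331 0.094 ]
top purple 145 0.093 [ 0.5683 -0.041 ] dot [ 0.5691 -0.0423  0.094 ]
wrist yellow (293, 222) ((np.float64(299.13), np.float64(222.28)), array([0.57988319, 0.30695214, 0.062     ]))
[0.5805 0.3002 0.2102]
```

carry_out --deltas '[[[0, 4, -30], [0, 0, 0]], [[0, 0, -35], [0, 0, 0]], [[0, 0, -30], [0, 0, 0]], [[0, 0, -20], [0, 0, 0]], [[0, 0, -7], [0, 0, 0]], [[0, 0, 0], [0, 0, 0]], [[0, 0, 0], [0, 0, 0]]]'

```text
time_s: 23.12
tcp_pos: [0.5805, 0.3059, 0.0885]
tcp_rot: [3.141, -0.0, 3.138]
ft_force: [-0.8, -0.2, 0.1]
opening: 0.0555
finger_force: 0.0
```

carry_out --deltas '[[[0, 0, 0], [0, 0, 0]], [[0, 0, 0], [0, 0, 0]], [[0, 0, 0], [0, 0, 0]], [[0, 0, 0], [0, 0, 0]], [[0, 0, 0], [0, 0, 0]]]' --hand 0

```text
time_s: 23.53
tcp_pos: [0.5811, 0.3067, 0.0898]
tcp_rot: [3.14, 0.002, 3.138]
ft_force: [0.7, -0.6, 7.0]
opening: 0.039
finger_force: 30.7
```

carry_out --deltas '[[[0, 0, 15], [0, 0, 0]], [[0, 0, 30], [0, 0, 0]], [[0, 0, 35], [0, 0, 0]], [[0, 0, 35], [0, 0, 0]], [[0, 0, 25], [0, 0, 0]], [[0, 0, 0], [0, 0, 0]], [[0, 0, 0], [0, 0, 0]]]'

```text
time_s: 24.12
tcp_pos: [0.5805, 0.3065, 0.2306]
tcp_rot: [3.139, 0.002, 3.138]
ft_force: [0.3, 0.2, -1.4]
opening: 0.0393
finger_force: 30.4
```

carry_out --deltas '[[[-4, -20, 0], [0, 0, 0]], [[-7, -38, 0], [0, 0, 0]], [[-7, -40, 0], [0, 0, 0]], [[-7, -40, 0], [0, 0, 0]], [[-7, -40, 0], [0, 0, 0]], [[-7, -40, 0], [0, 0, 0]], [[-7, -40, 0], [0, 0, 0]], [[-7, -38, 0], [0, 0, 0]]]'

```text
time_s: 24.78
tcp_pos: [0.525, 0.0078, 0.2266]
tcp_rot: [-3.141, -0.004, 3.138]
ft_force: [0.7, -0.9, -0.1]
opening: 0.0389
finger_force: 30.5
```

carry_out --deltas '[[[-6, -30, 0], [0, 0, 0]], [[-5.5, -20, 0], [0, 0, 0]], [[0, 0, -20], [0, 0, 0]], [[0, 0, -30], [0, 0, 0]], [[0, 0, -27], [0, 0, 0]], [[0, 0, -10], [0, 0, 0]], [[0, 0, 0], [0, 0, 0]], [[0, 0, 0], [0, 0, 0]]]'

```text
time_s: 25.45
tcp_pos: [0.5149, -0.0396, 0.1404]
tcp_rot: [3.141, -0.003, 3.139]
ft_force: [0.9, -0.2, -1.8]
opening: 0.0394
finger_force: 30.5
```

```bash
python3 - <<'E'
from h import *
s=vision.snapshot('wrist'); cv2.imwrite('pics/w5.png',s['image']); print(read_state()['tcp_pos'])
m=colmask(s)['yellow']
for c,a,ml in blobs(s,m,40):
    v,u=np.nonzero(ml); print(c.round(),a,u.min(),u.max(),v.min(),v.max())
E
```

```text
[ 0.51564528 -0.03961303  0.14120303]
```

View pics/w5.png

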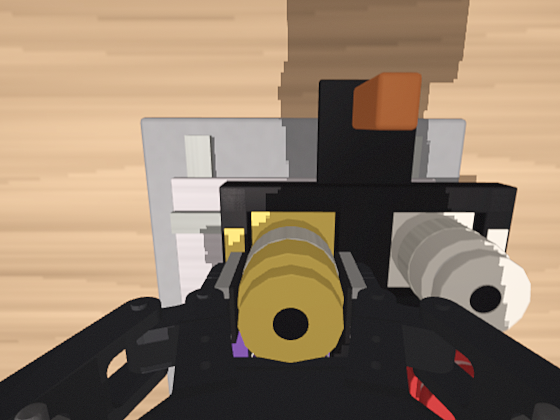

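Wrist view: the yellow pot (column 291) is centred over the yellow nest (columns 251–335). Lowering, then going to the post.

carry_out --deltas '[[[0, 0, -8], [0, 0, 0]], [[0, 0, -6], [0, 0, 0]], [[0, 0, -4], [0, 0, 0]], [[0, 0, -3], [0, 0, 0]], [[0, 0, 0], [0, 0, 0]], [[0, 0, 0], [0, 0, 0]]]'

```text
time_s: 26.0
tcp_pos: [0.5177, -0.0399, 0.1216]
tcp_rot: [-3.141, 0.005, 3.138]
ft_force: [-0.2, -0.7, 14.1]
opening: 0.0394
finger_force: 31.5
```

carry_out --deltas '[[[0, 0, 0], [0, 0, 0]], [[0, 0, 0], [0, 0, 0]], [[0, 0, 0], [0, 0, 0]], [[0, 0, 10], [0, 0, 0]], [[0, 0, 30], [0, 0, 0]], [[0, 0, 40], [0, 0, 0]], [[-15, 8, 10], [0, 0, 0]], [[-30, 15, 0], [0, 0, 0]]]' --hand 0.65

```text
time_s: 26.67
tcp_pos: [0.4751, -0.0179, 0.2132]
tcp_rot: [3.141, 0.01, 3.135]
ft_force: [0.1, 1.3, 0.3]
opening: 0.0553
finger_force: 0.0
```

carry_out --deltas '[[[-20, 10, 0], [0, 0, 0]], [[-9.5, 6, 0], [0, 0, 0]], [[0, 0, 0], [0, 0, 0]], [[0, 0, 0], [0, 0, 0]], [[0, 0, 0], [0, 0, 0]]]'

```text
time_s: 27.08
tcp_pos: [0.4425, -0.0013, 0.2098]
tcp_rot: [-3.142, 0.001, 3.138]
ft_force: [0.3, -0.5, -0.1]
opening: 0.0558
finger_force: 0.0
```

```bash
python3 look.py; python3 - <<'E'
from h import *
for n in('top','wrist'):
    s=vision.snapshot(n); C=cloud(s)
    h=cv2.cvtColor(s['image'],cv2.COLOR_BGR2HSV).astype(int)
    o=(abs(C[...,2]-.084)<.004)&(h[...,0]<16)&(h[...,1]>150)
    for c,a,ml in blobs(s,o,8): print(n,c,a,world(s,*c,z=.084).round(4))
E
```

```text
top white 4152 0.063 [ 0.1475 -0.6779] dot [ 0.1485 -0.6764  0.062 ]
top red 152 0.093 [0.5718 0.0323] dot [0.572  0.0335 0.094 ]
top purple 80 0.093 [ 0.5753 -0.0475] dot [ 0.5723 -0.0448  0.094 ]
[ 0.4422 -0.0014  0.2095]
wrist [292.39523212 234.66499373] 797 [0.4426 0.001  0.084 ]
```

carry_out --deltas '[[[0, 0.5, -30], [0, 0, 0]], [[0, 0, -35], [0, 0, 0]], [[0, 0, -18], [0, 0, 0]], [[0, 0, -6], [0, 0, 0]], [[0, 0, 0], [0, 0, 0]], [[0, 0, 0], [0, 0, 0]], [[0, 0, 0], [0, 0, 0]]]'

```text
time_s: 27.87
tcp_pos: [0.4416, -0.0004, 0.1216]
tcp_rot: [3.141, 0.001, 3.138]
ft_force: [-1.0, 0.9, 0.5]
opening: 0.0556
finger_force: 0.0
```

carry_out --deltas '[[[0, 0, 0], [0, 0, 0]], [[0, 0, 0], [0, 0, 0]], [[0, 0, 0], [0, 0, 0]], [[0, 0, 0], [0, 0, 0]], [[0, 0, 0], [0, 0, 0]], [[0, 0, 0], [0, 0, 0]]]' --hand 0 --force 40

```text
time_s: 28.37
tcp_pos: [0.4412, -0.0004, 0.1214]
tcp_rot: [-3.142, -0.0, 3.138]
ft_force: [-0.4, -0.6, 6.2]
opening: 0.0156
finger_force: 41.9
```

carry_out --deltas '[[[0, -10, 0], [0, 0, 0]], [[0, -15, 0], [0, 0, 0]], [[0, -18, 0], [0, 0, 0]], [[0, -18, 0], [0, 0, 0]], [[0, -12, 0], [0, 0, 0]], [[0, -6, 0], [0, 0, 0]], [[0, 0, 0], [0, 0, 0]], [[0, 0, 0], [0, 0, 0]]]'

```text
time_s: 29.03
tcp_pos: [0.4411, -0.0806, 0.1214]
tcp_rot: [-3.141, -0.0, 3.136]
ft_force: [-0.8, -1.7, 7.2]
opening: 0.0152
finger_force: 41.9
```

carry_out --deltas '[[[0, -2, 0], [0, 0, 0]], [[0, -1, 0], [0, 0, 0]], [[0, 0, 0], [0, 0, 0]], [[0, 0, 0], [0, 0, 0]]]'

```text
time_s: 29.37
tcp_pos: [0.4411, -0.0822, 0.1213]
tcp_rot: [3.141, -0.0, 3.138]
ft_force: [-1.1, 1.6, 6.6]
opening: 0.0157
finger_force: 41.9
```

carry_out --deltas '[[[0, -2, 0], [0, 0, 0]], [[0, 0, 0], [0, 0, 0]], [[0, 0, 0], [0, 0, 0]], [[0, 0, 0], [0, 0, 0]]]'

```text
time_s: 29.7
tcp_pos: [0.4413, -0.0824, 0.1213]
tcp_rot: [3.139, 0.0, 3.14]
ft_force: [-1.1, 5.9, 7.6]
opening: 0.0154
finger_force: 42.0
```

carry_out --deltas '[[[0, 6, 0], [0, 0, 0]], [[0, 8.5, 0], [0, 0, 0]], [[0, 0, 0], [0, 0, 0]], [[0, 0, 0], [0, 0, 0]], [[0, 0, 0], [0, 0, 0]]]'

```text
time_s: 30.12
tcp_pos: [0.4413, -0.0693, 0.1214]
tcp_rot: [3.141, 0.0, 3.139]
ft_force: [-0.6, 1.8, 5.9]
opening: 0.0153
finger_force: 41.9
```

carry_out --deltas '[[[10, -0.1, 0], [0, 0, 0]], [[20, -0.2, 0], [0, 0, 0]], [[25, -0.2, 0], [0, 0, 0]], [[25, -0.2, 0], [0, 0, 0]], [[15, -0.1, 0], [0, 0, 0]], [[5, 0, 0], [0, 0, 0]], [[0, 0, 0], [0, 0, 0]], [[0, 0, 0], [0, 0, 0]]]'

```text
time_s: 30.78
tcp_pos: [0.5416, -0.0706, 0.1214]
tcp_rot: [3.141, 0.001, 3.138]
ft_force: [1.2, 0.2, 4.8]
opening: 0.0155
finger_force: 41.8
```

carry_out --deltas '[[[8, 0, 0], [0, 0, 0]], [[8, 0, 0], [0, 0, 0]], [[8, 0, 0], [0, 0, 0]], [[4.5, 0, 0], [0, 0, 0]], [[1.5, 0, 0], [0, 0, 0]], [[0, 0, 0], [0, 0, 0]], [[0, 0, 0], [0, 0, 0]], [[0, 0, 0], [0, 0, 0]]]'

```text
time_s: 31.45
tcp_pos: [0.5709, -0.0707, 0.1214]
tcp_rot: [-3.141, 0.0, 3.138]
ft_force: [-0.4, 1.4, 6.6]
opening: 0.0152
finger_force: 41.7
```

```bash
python3 - <<'E'
from h import *
a=vision.snapshot('side'); t=vision.snapshot('top')
A=cv2.resize(a['image'][140:270,180:320],(400,371),interpolation=cv2.INTER_CUBIC)
B=cv2.resize(t['image'][120:250,210:350],(400,371),interpolation=cv2.INTER_CUBIC)
cv2.imwrite('pics/p1.png',np.hstack([A,B])); print(read_state()['tcp_pos'])
E
```

```text
[ 0.57090947 -0.0707736   0.12138732]
```

View pics/p1.png

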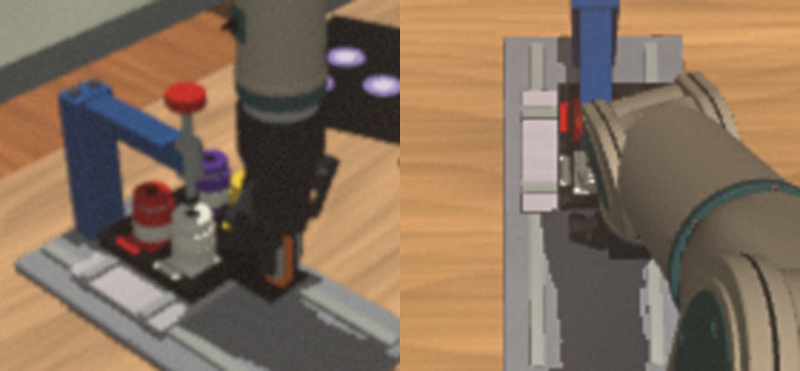

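Side view: the white lid is under the plunger and the knob is clear of the gripper. Releasing and going above the knob.

carry_out --deltas '[[[0, 0, 0], [0, 0, 0]], [[0, 0, 0], [0, 0, 0]], [[0, 0, 0], [0, 0, 0]], [[0, 0, 10], [0, 0, 0]], [[0, 0, 30], [0, 0, 0]], [[0, 0, 40], [0, 0, 0]], [[0, 0, 40], [0, 0, 0]], [[0, 0, 40], [0, 0, 0]]]' --hand 0.45

```text
time_s: 32.22
tcp_pos: [0.5701, -0.0706, 0.2827]
tcp_rot: [3.141, -0.002, 3.139]
ft_force: [0.2, -1.0, 0.0]
opening: 0.0386
finger_force: 0.0
```

carry_out --deltas '[[[0, 0, 35], [0, 0, 0]], [[0, 0, 5], [0, 0, 0]], [[0, 0, 0], [0, 0, 0]], [[0, 0, 0], [0, 0, 0]], [[0, 0, 0], [0, 0, 0]]]' --hand 0

```text
time_s: 32.63
tcp_pos: [0.5697, -0.0708, 0.3191]
tcp_rot: [3.142, -0.005, 3.138]
ft_force: [-0.4, -0.5, -0.9]
opening: -0.0001
finger_force: 0.0
```

```bash
cat > lk2.py <<'E'
from h import *
for n in('wrist','top'):
    s=vision.snapshot(n); C=cloud(s); h=cv2.cvtColor(s['image'],cv2.COLOR_BGR2HSV).astype(int)
    print(n,read_state()['tcp_pos'].round(4))
    m=colmask(s); m['knob']=m['red']&(abs(C[...,2]-.222)<.006); m['post']=((h[...,0]<17)&(h[...,1]>140)&(abs(C[...,2]-.084)<.004))
    for k in m:
        if k in('green','orange'): continue
        for c,a,ml in blobs(s,m[k],20):
            z=np.median(C[ml][:,2]); p=world(s,*c,z=z)
            if z>.08 and .4<p[0]<.75 and abs(p[1])<.2:
                d=''
                if k in('red','white','purple','yellow') and z<.12:
                    try: d=dot(s,*c,12 if n=='wrist' else 4,z=.094)[1].round(4)
                    except Exception as e: d=e
                print(k,a,z.round(3),p[:2].round(4),d)
    cv2.imwrite(f'pics/lk_{n}.png',s['image'])
E
python3 lk2.py
```

```text
wrist [ 0.5697 -0.0708  0.3188]
white 27 0.081 [ 0.6296 -0.0272] [ 0.6217 -0.0184  0.094 ]
white 83 0.094 [ 0.6337 -0.0335] [ 0.6373 -0.0426  0.094 ]
post 344 0.084 [ 0.5721 -0.0692] 
top [ 0.5699 -0.0707  0.3188]
red 102 0.221 [ 0.6448 -0.0299] 
knob 100 0.222 [ 0.6447 -0.0301] 
post 36 0.084 [ 0.5739 -0.0728]
```

carry_out --deltas '[[[20, 10, 0], [0, 0, 0]], [[30, 14, 0], [0, 0, 0]], [[18, 9, 0], [0, 0, 0]], [[7, 4, 0], [0, 0, 0]], [[0, 0, 0], [0, 0, 0]], [[0, 0, 0], [0, 0, 0]], [[0, 0, 0], [0, 0, 0]]]'

```text
time_s: 33.32
tcp_pos: [0.6446, -0.0347, 0.3199]
tcp_rot: [-3.141, -0.004, 3.138]
ft_force: [-0.2, -1.0, -0.3]
opening: -0.0001
finger_force: 0.0
```

carry_out --deltas '[[[0, 0, -10], [0, 0, 0]], [[0, 0, -10], [0, 0, 0]], [[0, 0, -5], [0, 0, 0]], [[0, 0, -5], [0, 0, 0]], [[0, 0, -4], [0, 0, 0]], [[0, 0, 0], [0, 0, 0]], [[0, 0, 0], [0, 0, 0]]]'

```text
time_s: 33.9
tcp_pos: [0.6457, -0.0339, 0.2866]
tcp_rot: [-3.141, -0.002, 3.138]
ft_force: [-0.5, -1.3, 2.5]
opening: -0.0002
finger_force: 1.1
```

carry_out --deltas '[[[0, 0, -3], [0, 0, 0]], [[0, 0, -3], [0, 0, 0]], [[0, 0, -2], [0, 0, 0]], [[0, 0, 0], [0, 0, 0]], [[0, 0, 0], [0, 0, 0]]]'

```text
time_s: 34.32
tcp_pos: [0.6462, -0.0337, 0.279]
tcp_rot: [-3.142, -0.0, 3.138]
ft_force: [-0.4, -0.7, 3.1]
opening: -0.0001
finger_force: 1.8
```

carry_out --deltas '[[[0, 0, -2], [0, 0, 0]], [[0, 0, -2], [0, 0, 0]], [[0, 0, 0], [0, 0, 0]], [[0, 0, 0], [0, 0, 0]]]'

```text
time_s: 34.65
tcp_pos: [0.6463, -0.0337, 0.2756]
tcp_rot: [-3.141, 0.0, 3.138]
ft_force: [-2.2, -0.5, 7.0]
opening: -0.0002
finger_force: 3.7
```

carry_out --deltas '[[[0, 0, -2], [0, 0, 0]], [[0, 0, -1], [0, 0, 0]], [[0, 0, 0], [0, 0, 0]], [[0, 0, 0], [0, 0, 0]]]'

```text
time_s: 34.98
tcp_pos: [0.6462, -0.0336, 0.2753]
tcp_rot: [-3.141, 0.001, 3.138]
ft_force: [-7.7, -1.1, 21.9]
opening: -0.0002
finger_force: 10.9
```

Firm stop at 22 N and 19.7 mm of travel, so the white lid is home. Hold, then lift and return to the post.

carry_out --deltas '[[[0, 0, 0], [0, 0, 0]], [[0, 0, 0], [0, 0, 0]], [[0, 0, 0], [0, 0, 0]], [[0, 0, 0], [0, 0, 0]], [[0, 0, 0], [0, 0, 0]], [[0, 0, 0], [0, 0, 0]], [[0, 0, 0], [0, 0, 0]], [[0, 0, 0], [0, 0, 0]]]'

```text
time_s: 35.65
tcp_pos: [0.6463, -0.0336, 0.2753]
tcp_rot: [-3.141, 0.002, 3.138]
ft_force: [-7.0, -1.8, 21.4]
opening: 0.0
finger_force: 10.9
```

carry_out --deltas '[[[0, 0, 10], [0, 0, 0]], [[0, 0, 15], [0, 0, 0]], [[0, 0, 21], [0, 0, 0]], [[-7, -4, 0], [0, 0, 0]], [[-25, -12, 0], [0, 0, 0]], [[-25, -12, 0], [0, 0, 0]], [[-14, -7, 0], [0, 0, 0]], [[-4, -2, 0], [0, 0, 0]]]'

```text
time_s: 36.32
tcp_pos: [0.568, -0.0725, 0.3169]
tcp_rot: [-3.14, -0.005, 3.136]
ft_force: [-0.0, 0.1, -0.2]
opening: -0.0001
finger_force: 0.0
```

carry_out --deltas '[[[0, 0, 0], [0, 0, 0]], [[0, 0, 0], [0, 0, 0]], [[0, 0, 0], [0, 0, 0]], [[0, 0, 0], [0, 0, 0]]]' --hand 0.45

```text
time_s: 36.65
tcp_pos: [0.5718, -0.0698, 0.3174]
tcp_rot: [3.141, -0.001, 3.14]
ft_force: [0.1, 0.3, -0.3]
opening: 0.0385
finger_force: 0.0
```

```bash
python3 lk2.py; python3 - <<'E'
from h import *
s=vision.snapshot('side'); cv2.imwrite('pics/s2.png',cv2.resize(s['image'][140:270,170:340],(800,612)[:2] and (784,600),interpolation=cv2.INTER_CUBIC))
C=cloud(s); h=cv2.cvtColor(s['image'],cv2.COLOR_BGR2HSV).astype(int)
q=C[(C[...,0]>.62)&(C[...,0]<.67)&(abs(C[...,1]+.034)<.02)&(C[...,2]>.07)&(C[...,2]<.1)]
print('side lid z max',np.sort(q[:,2])[-20:].round(4))
E
```

```text
wrist [ 0.5716 -0.0699  0.3174]
red 543 0.08 [ 0.6908 -0.0489] [ 0.6904 -0.0578  0.094 ]
red 453 0.22 [ 0.632  -0.0426] 
white 531 0.088 [ 0.6389 -0.0471] [ 0.6449 -0.0374  0.094 ]
purple 1129 0.093 [ 0.6889 -0.1005] [ 0.6989 -0.1089  0.094 ]
knob 301 0.221 [ 0.6321 -0.0419] 
post 360 0.084 [ 0.5725 -0.0696] 
post 89 0.081 [ 0.6927 -0.0479] 
top [ 0.5715 -0.07    0.3174]
red 93 0.221 [ 0.6454 -0.0295] 
knob 91 0.221 [ 0.6451 -0.0295] 
post 35 0.083 [ 0.5741 -0.0732] 
side lid z max [0.0896 0.0896 0.0896 0.0896 0.0897 0.0897 0.0897 0.0898 0.0901 0.0901
 0.0901 0.0902 0.0905 0.0905 0.0907 0.0907 0.0907 0.0909 0.091  0.0911]
```

View pics/s2.png

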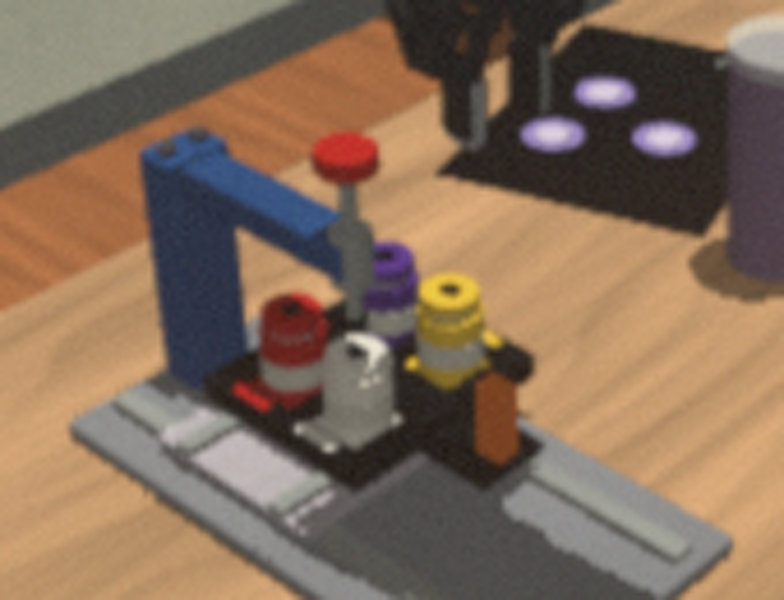

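Side view: the white lid is shut (top at 0.089 m) and its dot at (360,345) is right below the tip at (357,315). Next is yellow, so slide +75 mm in y.

carry_out --deltas '[[[-0.5, -0.5, -36], [0, 0, 0]], [[0, 0, -40], [0, 0, 0]], [[0, 0, -40], [0, 0, 0]], [[0, 0, -40], [0, 0, 0]], [[0, 0, -28], [0, 0, 0]], [[0, 0, -12], [0, 0, 0]], [[0, 0, 0], [0, 0, 0]], [[0, 0, 0], [0, 0, 0]]]'

```text
time_s: 37.47
tcp_pos: [0.571, -0.0709, 0.1221]
tcp_rot: [3.141, -0.001, 3.139]
ft_force: [0.4, 0.7, -0.2]
opening: 0.0387
finger_force: 0.0
```

carry_out --deltas '[[[0, 0, 0], [0, 0, 0]], [[0, 0, 0], [0, 0, 0]], [[0, 0, 0], [0, 0, 0]], [[0, 0, 0], [0, 0, 0]], [[0, 0, 0], [0, 0, 0]]]' --hand 0

```text
time_s: 37.88
tcp_pos: [0.5718, -0.0712, 0.1238]
tcp_rot: [-3.141, 0.003, 3.138]
ft_force: [-0.3, 0.6, 7.4]
opening: 0.0152
finger_force: 41.2
```

carry_out --deltas '[[[0, 8, 0], [0, 0, 0]], [[0.2, 15, 0], [0, 0, 0]], [[0.2, 18, 0], [0, 0, 0]], [[0.2, 18, 0], [0, 0, 0]], [[0, 11, 0], [0, 0, 0]], [[0, 4, 0], [0, 0, 0]], [[0, 0, 0], [0, 0, 0]], [[0, 0, 0], [0, 0, 0]]]'

```text
time_s: 38.55
tcp_pos: [0.5723, 0.0041, 0.1238]
tcp_rot: [3.141, 0.003, 3.139]
ft_force: [0.3, 1.1, 7.6]
opening: 0.0155
finger_force: 41.3
```

carry_out --deltas '[[[0, 0, 0], [0, 0, 0]], [[0, 0, 0], [0, 0, 0]], [[0, 0, 0], [0, 0, 0]], [[0, 0, 10], [0, 0, 0]], [[0, 0, 30], [0, 0, 0]], [[0, 0, 40], [0, 0, 0]], [[0, 0, 40], [0, 0, 0]], [[0, 0, 40], [0, 0, 0]]]' --hand 0.45

```text
time_s: 39.22
tcp_pos: [0.5703, 0.0027, 0.2838]
tcp_rot: [3.141, -0.002, 3.138]
ft_force: [1.4, -0.4, -0.1]
opening: 0.0382
finger_force: 0.0
```

carry_out --deltas '[[[0, 0, 35], [0, 0, 0]], [[0, 0, 2], [0, 0, 0]], [[0, 0, 0], [0, 0, 0]], [[0, 0, 0], [0, 0, 0]], [[0, 0, 0], [0, 0, 0]]]' --hand 0

```text
time_s: 39.63
tcp_pos: [0.57, 0.0025, 0.3174]
tcp_rot: [-3.141, -0.004, 3.138]
ft_force: [-0.3, -0.4, -1.3]
opening: -0.0002
finger_force: 0.0
```

```bash
python3 lk2.py; python3 - <<'E'
from h import *
s=vision.snapshot('side'); cv2.imwrite('pics/s3.png',cv2.resize(s['image'][150:260,190:330],(764,600),interpolation=cv2.INTER_CUBIC))
E
```

```text
wrist [0.57   0.0025 0.3171]
white 746 0.088 [0.6415 0.0539] [0.6443 0.0611 0.094 ]
post 349 0.084 [0.573  0.0052] 
top [0.5702 0.0027 0.3171]
```

View pics/s3.png

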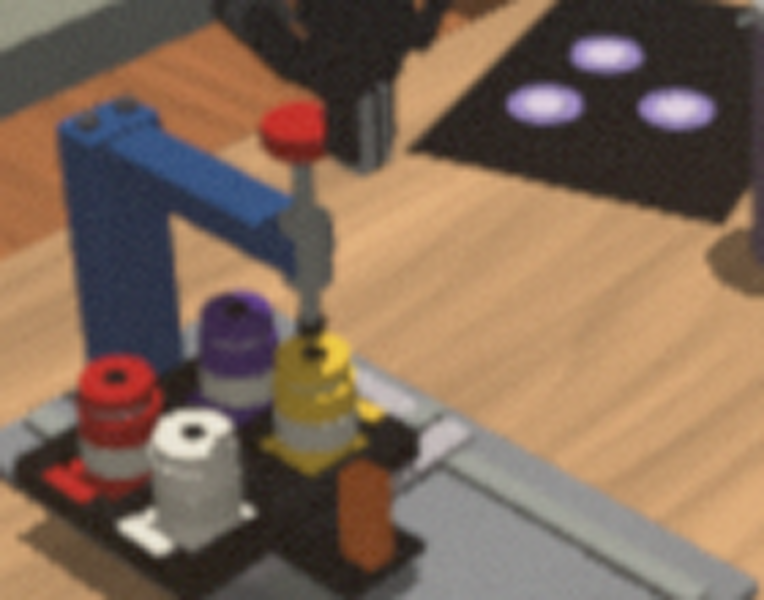

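Side view: the yellow lid dot at (315,352) is right below the plunger tip at (310,325). Pressing.

carry_out --deltas '[[[20, -10, 0], [0, 0, 0]], [[30, -14, 0], [0, 0, 0]], [[18, -9, 0], [0, 0, 0]], [[7.5, -3.5, 0], [0, 0, 0]], [[0, 0, 0], [0, 0, 0]], [[0, 0, 0], [0, 0, 0]], [[0, 0, 0], [0, 0, 0]]]'

```text
time_s: 40.37
tcp_pos: [0.6452, -0.0325, 0.3182]
tcp_rot: [3.141, -0.003, 3.14]
ft_force: [0.2, 0.1, -0.4]
opening: -0.0001
finger_force: 0.0
```

carry_out --deltas '[[[0, 0, -10], [0, 0, 0]], [[0, 0, -10], [0, 0, 0]], [[0, 0, -5], [0, 0, 0]], [[0, 0, -5], [0, 0, 0]], [[0, 0, -5], [0, 0, 0]], [[0, 0, -4], [0, 0, 0]], [[0, 0, 0], [0, 0, 0]], [[0, 0, 0], [0, 0, 0]]]'

```text
time_s: 41.03
tcp_pos: [0.6463, -0.0336, 0.2795]
tcp_rot: [3.141, -0.002, 3.138]
ft_force: [-2.5, 0.0, 2.3]
opening: 0.0002
finger_force: 1.3
```

carry_out --deltas '[[[0, 0, -2], [0, 0, 0]], [[0, 0, -2], [0, 0, 0]], [[0, 0, -2], [0, 0, 0]], [[0, 0, 0], [0, 0, 0]], [[0, 0, 0], [0, 0, 0]], [[0, 0, 0], [0, 0, 0]]]'

```text
time_s: 41.53
tcp_pos: [0.6466, -0.0336, 0.2755]
tcp_rot: [-3.141, 0.0, 3.138]
ft_force: [-4.1, 0.6, 11.9]
opening: 0.0001
finger_force: 5.9
```

Another 2 mm, then hold and lift.

carry_out --deltas '[[[0, 0, -1], [0, 0, 0]], [[0, 0, -1], [0, 0, 0]], [[0, 0, 0], [0, 0, 0]], [[0, 0, 0], [0, 0, 0]], [[0, 0, 0], [0, 0, 0]], [[0, 0, 0], [0, 0, 0]], [[0, 0, 0], [0, 0, 0]], [[0, 0, 0], [0, 0, 0]]]'

```text
time_s: 42.2
tcp_pos: [0.6466, -0.0335, 0.2754]
tcp_rot: [-3.141, 0.001, 3.138]
ft_force: [-7.7, 0.2, 21.4]
opening: 0.0001
finger_force: 10.7
```

carry_out --deltas '[[[0, 0, 0], [0, 0, 0]], [[0, 0, 0], [0, 0, 0]], [[0, 0, 0], [0, 0, 0]], [[0, 0, 0], [0, 0, 0]]]'

```text
time_s: 42.53
tcp_pos: [0.6466, -0.0335, 0.2754]
tcp_rot: [-3.141, 0.001, 3.138]
ft_force: [-7.4, 0.9, 21.0]
opening: 0.0001
finger_force: 10.7
```

carry_out --deltas '[[[0, 0, 10], [0, 0, 0]], [[0, 0, 15], [0, 0, 0]], [[0, 0, 21], [0, 0, 0]], [[-7, 4, 0], [0, 0, 0]], [[-25, 12, 0], [0, 0, 0]], [[-25, 12, 0], [0, 0, 0]], [[-14, 7, 0], [0, 0, 0]], [[-4, 2.5, 0], [0, 0, 0]]]'

```text
time_s: 43.2
tcp_pos: [0.569, 0.0052, 0.3174]
tcp_rot: [3.141, -0.003, 3.141]
ft_force: [-0.3, 0.5, 0.5]
opening: 0.0001
finger_force: 0.0
```

carry_out --deltas '[[[0, 0, 0], [0, 0, 0]], [[0, 0, 0], [0, 0, 0]], [[0, 0, 0], [0, 0, 0]], [[0, 0, 0], [0, 0, 0]]]' --hand 0.45

```text
time_s: 43.53
tcp_pos: [0.5724, 0.003, 0.3173]
tcp_rot: [-3.142, -0.001, 3.137]
ft_force: [0.4, -0.4, -0.0]
opening: 0.0385
finger_force: 0.0
```

```bash
cat > lidz.py <<'E'
from h import *
s=vision.snapshot('side'); C=cloud(s)
q=C[(C[...,0]>.62)&(C[...,0]<.67)&(abs(C[...,1]+.034)<.02)&(C[...,2]>.07)&(C[...,2]<.1)]
print('side lid z',np.percentile(q[:,2],[80,90,98]).round(4))
E
python3 lk2.py;python3 lidz.py
```

```text
wrist [0.5723 0.0032 0.3173]
red 1204 0.093 [0.6896 0.0345] [0.6998 0.0418 0.094 ]
red 496 0.221 [ 0.6317 -0.0224] 
white 621 0.089 [0.6433 0.0294] [0.646  0.0378 0.094 ]
knob 341 0.221 [ 0.6322 -0.0227] 
post 363 0.084 [0.573  0.0057] 
post 172 0.081 [0.6886 0.0339] 
top [0.5721 0.0033 0.3173]
side lid z [0.0883 0.0892 0.0903]
```

carry_out --deltas '[[[0, 0.5, -36], [0, 0, 0]], [[0, 0, -40], [0, 0, 0]], [[0, 0, -40], [0, 0, 0]], [[0, 0, -40], [0, 0, 0]], [[0, 0, -28], [0, 0, 0]], [[0, 0, -11], [0, 0, 0]], [[0, 0, 0], [0, 0, 0]], [[0, 0, 0], [0, 0, 0]]]'

```text
time_s: 44.35
tcp_pos: [0.5721, 0.0045, 0.1231]
tcp_rot: [3.141, -0.001, 3.138]
ft_force: [1.3, 0.2, 1.2]
opening: 0.0383
finger_force: 0.0
```

carry_out --deltas '[[[0, 0, 0], [0, 0, 0]], [[0, 0, 0], [0, 0, 0]], [[0, 0, 0], [0, 0, 0]], [[0, 0, 0], [0, 0, 0]], [[0, 0, 0], [0, 0, 0]]]' --hand 0

```text
time_s: 44.77
tcp_pos: [0.5729, 0.0043, 0.1248]
tcp_rot: [3.141, 0.003, 3.138]
ft_force: [-0.1, 0.3, 6.7]
opening: 0.0153
finger_force: 41.2
```

carry_out --deltas '[[[-6, -8, 0], [0, 0, 0]], [[-11, -15, 0], [0, 0, 0]], [[-13, -18, 0], [0, 0, 0]], [[-13, -18, 0], [0, 0, 0]], [[-9, -11, 0], [0, 0, 0]], [[-3.5, -4, 0], [0, 0, 0]], [[0, 0, 0], [0, 0, 0]], [[0, 0, 0], [0, 0, 0]]]'

```text
time_s: 45.43
tcp_pos: [0.5166, -0.0711, 0.1247]
tcp_rot: [-3.14, 0.002, 3.137]
ft_force: [-1.4, -0.5, 11.2]
opening: 0.0154
finger_force: 41.7
```

carry_out --deltas '[[[0.5, 0.8, 0], [0, 0, 0]], [[0, 0, 0], [0, 0, 0]], [[0, 0, 0], [0, 0, 0]], [[0, 0, 0], [0, 0, 0]]]'

```text
time_s: 45.77
tcp_pos: [0.5174, -0.0697, 0.1247]
tcp_rot: [-3.14, 0.002, 3.137]
ft_force: [-1.6, -1.2, 10.0]
opening: 0.0156
finger_force: 41.7
```

carry_out --deltas '[[[0, 0, 0], [0, 0, 0]], [[0, 0, 0], [0, 0, 0]], [[0, 0, 0], [0, 0, 0]], [[0, 0, 10], [0, 0, 0]], [[0, 0, 30], [0, 0, 0]], [[0, 0, 40], [0, 0, 0]], [[0, 0, 40], [0, 0, 0]], [[0, 0, 40], [0, 0, 0]]]' --hand 0.45

```text
time_s: 46.43
tcp_pos: [0.5157, -0.0686, 0.2848]
tcp_rot: [3.141, -0.002, 3.139]
ft_force: [1.3, -0.7, -0.5]
opening: 0.0384
finger_force: 0.0
```

carry_out --deltas '[[[0, 0, 33], [0, 0, 0]], [[0, 0, 2], [0, 0, 0]], [[0, 0, 0], [0, 0, 0]], [[0, 0, 0], [0, 0, 0]], [[0, 0, 0], [0, 0, 0]]]' --hand 0

```text
time_s: 46.85
tcp_pos: [0.5154, -0.069, 0.3164]
tcp_rot: [3.141, -0.004, 3.138]
ft_force: [-0.2, -0.4, -0.8]
opening: 0.0003
finger_force: 0.0
```

```bash
python3 lk2.py; python3 - <<'E'
from h import *
s=vision.snapshot('side'); cv2.imwrite('pics/s4.png',cv2.resize(s['image'][150:260,190:330],(764,600),interpolation=cv2.INTER_CUBIC))
E
```

```text
wrist [ 0.5155 -0.0689  0.3162]
white 745 0.089 [ 0.5848 -0.0196] [ 0.5734 -0.0167  0.094 ]
post 352 0.084 [ 0.5173 -0.0682] 
top [ 0.5156 -0.0689  0.3162]
white 68 0.088 [ 0.5944 -0.0264] [ 0.5914 -0.0359  0.094 ]
```

View pics/s4.png

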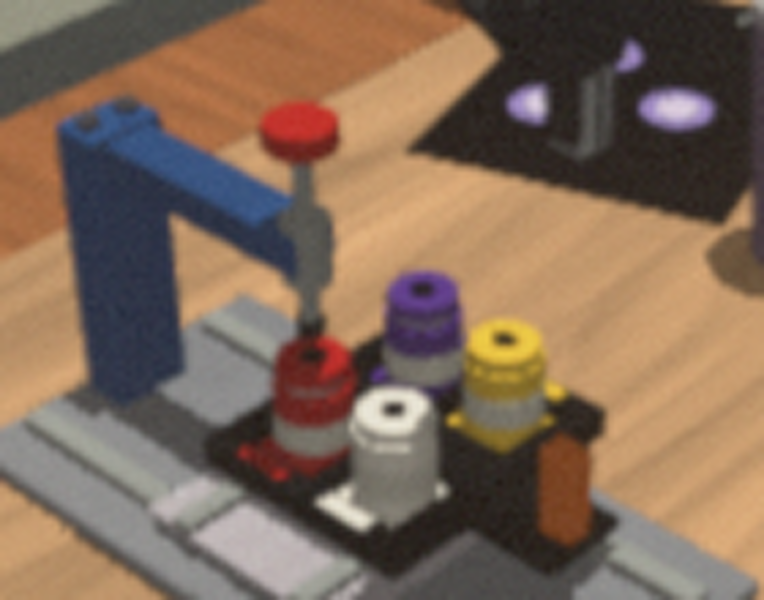

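Side view: the red dot at (313,355) is below the tip at (310,325), the same alignment as yellow had. Pressing.

carry_out --deltas '[[[20, 5, 0], [0, 0, 0]], [[35, 10, 0], [0, 0, 0]], [[35, 10, 0], [0, 0, 0]], [[26, 7, 0], [0, 0, 0]], [[14, 3, 0], [0, 0, 0]], [[0, 0, 0], [0, 0, 0]], [[0, 0, 0], [0, 0, 0]], [[0, 0, 0], [0, 0, 0]]]'

```text
time_s: 47.67
tcp_pos: [0.6453, -0.0342, 0.3167]
tcp_rot: [-3.141, -0.004, 3.138]
ft_force: [0.6, -0.3, 0.7]
opening: -0.0001
finger_force: 0.0
```

carry_out --deltas '[[[0, 0, -10], [0, 0, 0]], [[0, 0, -10], [0, 0, 0]], [[0, 0, -5], [0, 0, 0]], [[0, 0, -5], [0, 0, 0]], [[0, 0, -4], [0, 0, 0]], [[0, 0, -4], [0, 0, 0]], [[0, 0, 0], [0, 0, 0]], [[0, 0, 0], [0, 0, 0]]]'

```text
time_s: 48.33
tcp_pos: [0.6463, -0.0341, 0.2796]
tcp_rot: [-3.141, -0.002, 3.138]
ft_force: [-1.7, -0.8, 2.8]
opening: 0.0003
finger_force: 1.3
```

carry_out --deltas '[[[0, 0, -2], [0, 0, 0]], [[0, 0, -2], [0, 0, 0]], [[0, 0, -2], [0, 0, 0]], [[0, 0, -1], [0, 0, 0]], [[0, 0, 0], [0, 0, 0]], [[0, 0, 0], [0, 0, 0]]]'

```text
time_s: 48.83
tcp_pos: [0.6466, -0.0339, 0.2755]
tcp_rot: [-3.141, 0.001, 3.138]
ft_force: [-6.3, -1.7, 16.3]
opening: 0.0005
finger_force: 8.3
```

carry_out --deltas '[[[0, 0, -1], [0, 0, 0]], [[0, 0, 0], [0, 0, 0]], [[0, 0, 0], [0, 0, 0]], [[0, 0, 0], [0, 0, 0]], [[0, 0, 0], [0, 0, 0]], [[0, 0, 0], [0, 0, 0]], [[0, 0, 0], [0, 0, 0]], [[0, 0, 0], [0, 0, 0]]]'

```text
time_s: 49.5
tcp_pos: [0.6466, -0.0339, 0.2753]
tcp_rot: [-3.141, 0.001, 3.138]
ft_force: [-8.0, -0.9, 22.2]
opening: 0.0001
finger_force: 10.7
```

carry_out --deltas '[[[0, 0, 0], [0, 0, 0]], [[0, 0, 0], [0, 0, 0]], [[0, 0, 0], [0, 0, 0]], [[0, 0, 10], [0, 0, 0]], [[0, 0, 15], [0, 0, 0]], [[0, 0, 21], [0, 0, 0]], [[-15, -4, 0], [0, 0, 0]], [[-33, -9, 0], [0, 0, 0]]]'

```text
time_s: 50.17
tcp_pos: [0.602, -0.0447, 0.3188]
tcp_rot: [3.139, 0.007, 3.141]
ft_force: [-0.2, -0.6, 0.5]
opening: -0.0001
finger_force: 0.0
```

carry_out --deltas '[[[-35, -10, 0], [0, 0, 0]], [[-30, -8, 0], [0, 0, 0]], [[-16.5, -5, 0], [0, 0, 0]], [[0, 0, 0], [0, 0, 0]], [[0, 0, 0], [0, 0, 0]], [[0, 0, 0], [0, 0, 0]], [[0, 0, 0], [0, 0, 0]]]' --hand 0.45

```text
time_s: 50.75
tcp_pos: [0.5184, -0.0692, 0.3177]
tcp_rot: [3.141, 0.0, 3.139]
ft_force: [-0.8, 0.6, -0.4]
opening: 0.0385
finger_force: 0.0
```

```bash
python3 lk2.py;python3 lidz.py
```

```text
wrist [ 0.5182 -0.0692  0.3176]
red 1067 0.088 [ 0.6331 -0.0395] [ 0.6405 -0.0328  0.094 ]
white 691 0.089 [ 0.5878 -0.0426] [ 0.5906 -0.0354  0.094 ]
purple 1081 0.094 [ 0.643  -0.1016] [ 0.6512 -0.1049  0.094 ]
post 353 0.084 [ 0.5176 -0.0682] 
post 178 0.082 [ 0.6328 -0.0391] 
top [ 0.5179 -0.0693  0.3175]
red 24 0.22 [ 0.6446 -0.0226] 
white 61 0.087 [ 0.5963 -0.0268] [ 0.5914 -0.0359  0.094 ]
knob 24 0.22 [ 0.6446 -0.0226] 
post 29 0.085 [ 0.6394 -0.0242] 
side lid z [0.0885 0.0892 0.0906]
```

Red is shut. Now purple, so slide +75 mm in y.

carry_out --deltas '[[[-0.5, 0, -36], [0, 0, 0]], [[0, 0, -40], [0, 0, 0]], [[0, 0, -40], [0, 0, 0]], [[0, 0, -40], [0, 0, 0]], [[0, 0, -28], [0, 0, 0]], [[0, 0, -12], [0, 0, 0]], [[0, 0, 0], [0, 0, 0]], [[0, 0, 0], [0, 0, 0]]]'

```text
time_s: 51.57
tcp_pos: [0.5166, -0.0694, 0.121]
tcp_rot: [3.141, -0.002, 3.139]
ft_force: [0.6, -0.7, 0.2]
opening: 0.0382
finger_force: 0.0
```

carry_out --deltas '[[[0, 0, 0], [0, 0, 0]], [[0, 0, 0], [0, 0, 0]], [[0, 0, 0], [0, 0, 0]], [[0, 0, 0], [0, 0, 0]], [[0, 0, 0], [0, 0, 0]]]' --hand 0

```text
time_s: 51.98
tcp_pos: [0.5175, -0.0698, 0.123]
tcp_rot: [-3.142, 0.002, 3.138]
ft_force: [0.1, 0.5, 6.7]
opening: 0.0155
finger_force: 41.5
```

carry_out --deltas '[[[0, 8, 0], [0, 0, 0]], [[0.2, 15, 0], [0, 0, 0]], [[0.2, 18, 0], [0, 0, 0]], [[0.2, 18, 0], [0, 0, 0]], [[0, 11, 0], [0, 0, 0]], [[0, 4, 0], [0, 0, 0]], [[0, 0, 0], [0, 0, 0]], [[0, 0, 0], [0, 0, 0]]]'

```text
time_s: 52.65
tcp_pos: [0.518, 0.0051, 0.123]
tcp_rot: [3.141, 0.002, 3.139]
ft_force: [-0.3, 1.4, 7.8]
opening: 0.0151
finger_force: 41.6
```

Good (y 0.0051 against a target of 0.0047). Release, rise and check.

carry_out --deltas '[[[0, 0, 0], [0, 0, 0]], [[0, 0, 0], [0, 0, 0]], [[0, 0, 0], [0, 0, 0]], [[0, 0, 10], [0, 0, 0]], [[0, 0, 30], [0, 0, 0]], [[0, 0, 40], [0, 0, 0]], [[0, 0, 40], [0, 0, 0]], [[0, 0, 40], [0, 0, 0]]]' --hand 0.45

```text
time_s: 53.32
tcp_pos: [0.5163, 0.004, 0.2838]
tcp_rot: [3.141, -0.002, 3.139]
ft_force: [1.1, -1.2, -0.3]
opening: 0.0385
finger_force: 0.0
```

carry_out --deltas '[[[0, 0, 35], [0, 0, 0]], [[0, 0, 2], [0, 0, 0]], [[0, 0, 0], [0, 0, 0]], [[0, 0, 0], [0, 0, 0]], [[0, 0, 0], [0, 0, 0]]]' --hand 0

```text
time_s: 53.73
tcp_pos: [0.516, 0.0038, 0.3174]
tcp_rot: [-3.141, -0.004, 3.138]
ft_force: [0.1, 0.2, -0.3]
opening: -0.0002
finger_force: 0.0
```

```bash
python3 lk2.py; python3 - <<'E'
from h import *
s=vision.snapshot('side'); cv2.imwrite('pics/s5.png',cv2.resize(s['image'][150:260,190:330],(764,600),interpolation=cv2.INTER_CUBIC))
E
```

```text
wrist [0.516  0.0039 0.3171]
white 715 0.088 [0.5868 0.0555] [0.5915 0.0608 0.094 ]
post 349 0.084 [0.5181 0.0064] 
top [0.5162 0.004  0.3171]
```

View pics/s5.png

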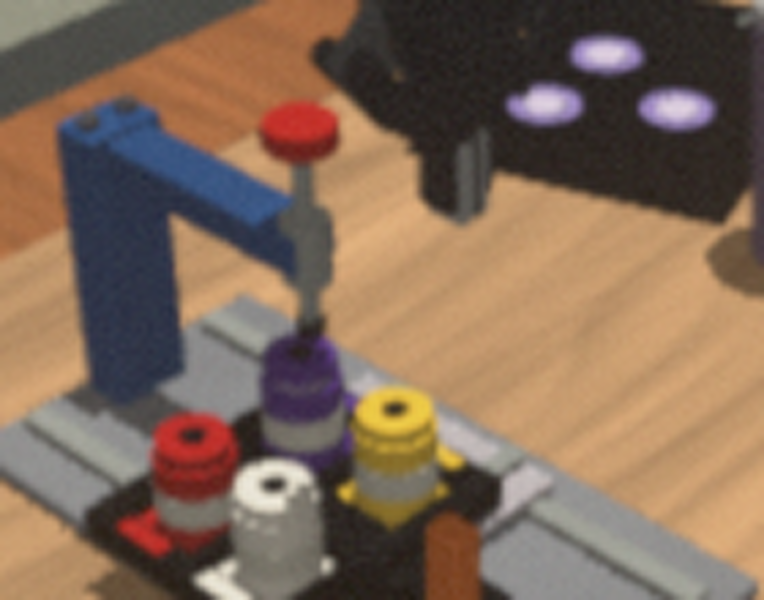

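Side view: the purple lid's centre is near column 303 against the tip at 312, about 12 px left of where the earlier lids sat. Measuring the lid centres.

```bash
cat > m.py <<'E'
from h import *
s=vision.snapshot('side'); C=cloud(s); g=s['image'].max(-1)
for k,(u,v),z in (('red',(192,436),.089),('white',(274,486),.089),('yellow',(396,409),.089),('purple',(300,350),.094)):
    u,v=190+u*140/764,150+v*110/600
    I=g[int(v)-4:int(v)+6,int(u)-5:int(u)+7]
    if k=='purple':print(I)
    # lid-top plane points by depth, colour-agnostic
    p0=world(s,u,v,z=z)
    m=(np.hypot(C[...,0]-p0[0],C[...,1]-p0[1])<.028)&(abs(C[...,2]-z)<.0035)
    q=C[m]; (cx,cy),r=cv2.minEnclosingCircle(q[:,:2].astype(np.float32))
    print(k,'dot',dot(s,u,v,5,z=z)[1].round(4),'lid mean',q[:,:2].mean(0).round(4),len(q),'circ',round(cx,4),round(cy,4),round(r,4))
E
python3 m.py
```

```text
red dot [0.6468 0.0398 0.089 ] lid mean [0.6457 0.0421] 110 circ 0.6461 0.041 0.0188
white dot [0.594  0.0392 0.089 ] lid mean [0.5924 0.042 ] 117 circ 0.5932 0.0412 0.0183
yellow dot [ 0.594  -0.0366  0.089 ] lid mean [ 0.5914 -0.0329] 107 circ 0.5916 -0.0349 0.0195
[[142 139 138 129 121  79  48  48  47  58 114 169]
 [142 127 118 101  91  67  47  50  47  64 120 163]
 [121 101  88  73  68  59  52  57  65 100 123 138]
 [ 92  75  70  65  56  45  49  57  75 102 117 133]
 [ 74  74  75  60  45  43  45  47  64  76  82 123]
 [ 76  71  72  67  48  49  42  49  70  73  85 119]
 [ 72  73  72  72  68  60  59  67  71  74  83 102]
 [ 72  74  73  73  71  74  72  71  79  76  84  89]
 [ 75  74  76  75  74  76  75  75  76  77  76  80]
 [ 72  76  80  76  78  79  80  78  78  75  80  79]]
purple dot [ 0.6575 -0.0403  0.094 ] lid mean [ 0.6502 -0.0295] 90 circ 0.6507 -0.031 0.0195
```

Purple now sits about 4–5 mm +x and 3.7 mm +y off centre. It was centred in the earlier pictures, so it was evidently knocked into the corner of its nest, but it stands upright. I'll shift the carrier to centre the lid.

carry_out --deltas '[[[1.5, 0.5, -36], [0, 0, 0]], [[0, 0, -40], [0, 0, 0]], [[0, 0, -40], [0, 0, 0]], [[0, 0, -40], [0, 0, 0]], [[0, 0, -28], [0, 0, 0]], [[0, 0, -10], [0, 0, 0]], [[0, 0, 0], [0, 0, 0]], [[0, 0, 0], [0, 0, 0]]]' --hand 0.45

```text
time_s: 54.6
tcp_pos: [0.5188, 0.0049, 0.1249]
tcp_rot: [3.141, -0.002, 3.139]
ft_force: [-0.2, -1.4, -0.2]
opening: 0.0384
finger_force: 0.0
```

carry_out --deltas '[[[0, 0, 0], [0, 0, 0]], [[0, 0, 0], [0, 0, 0]], [[0, 0, 0], [0, 0, 0]], [[0, 0, 0], [0, 0, 0]], [[0, 0, 0], [0, 0, 0]]]' --hand 0

```text
time_s: 55.02
tcp_pos: [0.5198, 0.0047, 0.1265]
tcp_rot: [3.141, 0.002, 3.138]
ft_force: [-0.2, 1.1, 8.2]
opening: 0.0154
finger_force: 41.4
```

carry_out --deltas '[[[-2, -1.5, 0], [0, 0, 0]], [[-2.5, -2, 0], [0, 0, 0]], [[0, 0, 0], [0, 0, 0]], [[0, 0, 0], [0, 0, 0]], [[0, 0, 0], [0, 0, 0]]]'

```text
time_s: 55.43
tcp_pos: [0.5155, 0.0012, 0.1265]
tcp_rot: [3.141, 0.003, 3.138]
ft_force: [0.3, 0.7, 7.7]
opening: 0.0153
finger_force: 41.4
```

carry_out --deltas '[[[0, 0, 0], [0, 0, 0]], [[0, 0, 0], [0, 0, 0]], [[0, 0, 0], [0, 0, 0]], [[0, 0, 10], [0, 0, 0]], [[0, 0, 30], [0, 0, 0]], [[0, 0, 40], [0, 0, 0]], [[0, 0, 40], [0, 0, 0]], [[0, 0, 40], [0, 0, 0]]]' --hand 0.45

```text
time_s: 56.1
tcp_pos: [0.5133, 0.0012, 0.2869]
tcp_rot: [3.141, -0.002, 3.139]
ft_force: [1.1, 0.1, -0.4]
opening: 0.0385
finger_force: 0.0
```

carry_out --deltas '[[[0, 0, 33], [0, 0, 0]], [[0, 0, 2], [0, 0, 0]], [[0, 0, 0], [0, 0, 0]], [[0, 0, 0], [0, 0, 0]], [[0, 0, 0], [0, 0, 0]]]' --hand 0

```text
time_s: 56.52
tcp_pos: [0.513, 0.0009, 0.3184]
tcp_rot: [-3.141, -0.004, 3.138]
ft_force: [-0.5, 0.7, -0.1]
opening: -0.0001
finger_force: 0.0
```

```bash
cat > m2.py <<'E'
from h import *
s=vision.snapshot('side'); C=cloud(s); m=colmask(s)
print(read_state()['tcp_pos'].round(4))
h=cv2.cvtColor(s['image'],cv2.COLOR_BGR2HSV).astype(int)
mm=dict(yellow=m['yellow'],red=m['red'],purple=(h[...,0]>118)&(h[...,0]<142)&(h[...,1]>70))
for k,M in mm.items():
    M=M&(C[...,2]>.072)&(C[...,2]<.1)&(C[...,0]>.5)&(C[...,1]<.1)
    b=max(blobs(s,M,20),key=lambda t:t[1]); v,u=np.nonzero(b[2])
    # silhouette mid column -> lateral position of axis
    z=C[b[2]][:,2]; rows=[(r,u[v==r].min(),u[v==r].max()) for r in range(v.min(),v.max()+1)]
    mid=np.mean([(a+c)/2 for r,a,c in rows[2:-1]]); print(k,'mid col',round(mid,2),'rows',v.min(),v.max(),'w',[int(c-a+1) for r,a,c in rows],'zmax',np.percentile(z,95).round(4))
tip=(C[...,2]>.11)&(C[...,2]<.135)&(np.hypot(C[...,0]-.645,C[...,1]+.034)<.015)
v,u=np.nonzero(tip); print('rod mid col',u.mean().round(2),v.min(),v.max(),C[tip].mean(0).round(4))
cv2.imwrite('pics/s6.png',cv2.resize(s['image'][150:260,190:330],(764,600),interpolation=cv2.INTER_CUBIC))
E
python3 m2.py
```

```text
[0.5131 0.0009 0.3182]Traceback (most recent call last):
  File "m2.py", line 8, in <module>
    b=max(blobs(s,M,20),key=lambda t:t[1]); v,u=np.nonzero(b[2])
ValueError: max() iterable argument is empty
```

```bash
cat > m2.py <<'E'
from h import *
import sys
def band(im,k,c0,r0):
    """zoomed crop: silhouette of colour k round (c0,r0): lid top row, mid columns"""
    h=cv2.cvtColor(im,cv2.COLOR_BGR2HSV).astype(int); H,S=h[...,0],h[...,1]
    M={'yellow':(H>18)&(H<34)&(S>120),'red':((H<6)|(H>172))&(S>140),'purple':(H>115)&(H<150)&(S>60)}[k]
    W=np.zeros_like(M); W[r0-45:r0+75,c0-75:c0+75]=True; M=(M&W).astype(np.uint8)
    M=cv2.morphologyEx(M,cv2.MORPH_OPEN,np.ones((7,7)))
    b=max(blobs(None,M,200),key=lambda t:t[1])[2]; out=[]
    for r in range(r0-5,r0+56,10):
        x=np.nonzero(b[r])[0]
        if len(x): out.append((r,int(x.min()),int(x.max()),(x.min()+x.max())/2))
    v=np.nonzero(b)[0]; print(k,'toprow',v.min(),out)
s=vision.snapshot('side'); im=cv2.resize(s['image'][150:260,190:330],(764,600),interpolation=cv2.INTER_CUBIC); cv2.imwrite('pics/'+sys.argv[1],im)
for f,k in (('pics/s3.png','yellow'),('pics/s4.png','red'),('pics/s5.png','purple'),('pics/'+sys.argv[1],'purple')): print(f); band(cv2.imread(f),k,312,353)
E
python3 m2.py s6.png
```

```text
pics/s3.png
yellow toprow 330 [(348, 279, 350, np.float64(314.5)), (358, 277, 349, np.float64(313.0)), (368, 276, 352, np.float64(314.0)), (378, 275, 353, np.float64(314.0)), (388, 275, 353, np.float64(314.0)), (398, 275, 358, np.float64(316.5)), (408, 277, 378, np.float64(327.5))]
pics/s4.png
red toprow 336 [(348, 286, 344, np.float64(315.0)), (358, 280, 352, np.float64(316.0)), (368, 278, 356, np.float64(317.0)), (378, 279, 356, np.float64(317.5)), (388, 278, 356, np.float64(317.0)), (398, 277, 351, np.float64(314.0)), (408, 276, 347, np.float64(311.5))]
pics/s5.png
purple toprow 337 [(348, 270, 334, np.float64(302.0)), (358, 266, 336, np.float64(301.0)), (368, 266, 338, np.float64(302.0)), (378, 264, 340, np.float64(302.0)), (388, 264, 341, np.float64(302.5)), (398, 265, 354, np.float64(309.5)), (408, 267, 334, np.float64(300.5))]
pics/s6.png
purple toprow 335 [(348, 283, 345, np.float64(314.0)), (358, 279, 348, np.float64(313.5)), (368, 277, 350, np.float64(313.5)), (378, 276, 353, np.float64(314.5)), (388, 276, 353, np.float64(314.5)), (398, 277, 366, np.float64(321.5)), (408, 280, 364, np.float64(322.0))]
```

The purple lid column (314) now matches the earlier ones. Pressing.

carry_out --deltas '[[[20, -5, 0], [0, 0, 0]], [[35, -10, 0], [0, 0, 0]], [[35, -9, 0], [0, 0, 0]], [[28, -7, 0], [0, 0, 0]], [[14, -3, 0], [0, 0, 0]], [[0, 0, 0], [0, 0, 0]], [[0, 0, 0], [0, 0, 0]], [[0, 0, 0], [0, 0, 0]]]'

```text
time_s: 57.28
tcp_pos: [0.6447, -0.0323, 0.3185]
tcp_rot: [3.141, -0.005, 3.139]
ft_force: [-0.7, -0.6, -0.1]
opening: -0.0002
finger_force: 0.0
```

carry_out --deltas '[[[0, 0, -10], [0, 0, 0]], [[0, 0, -10], [0, 0, 0]], [[0, 0, -5], [0, 0, 0]], [[0, 0, -5], [0, 0, 0]], [[0, 0, -5], [0, 0, 0]], [[0, 0, -5], [0, 0, 0]], [[0, 0, 0], [0, 0, 0]], [[0, 0, 0], [0, 0, 0]]]'

```text
time_s: 57.95
tcp_pos: [0.6458, -0.0329, 0.2796]
tcp_rot: [-3.142, -0.002, 3.138]
ft_force: [-1.8, 0.3, 2.9]
opening: -0.0002
finger_force: 1.3
```

carry_out --deltas '[[[0, 0, -2], [0, 0, 0]], [[0, 0, -2], [0, 0, 0]], [[0, 0, -2], [0, 0, 0]], [[0, 0, -1], [0, 0, 0]], [[0, 0, 0], [0, 0, 0]], [[0, 0, 0], [0, 0, 0]]]'

```text
time_s: 58.45
tcp_pos: [0.6462, -0.0328, 0.2755]
tcp_rot: [-3.141, 0.001, 3.138]
ft_force: [-7.1, -0.3, 16.6]
opening: -0.0002
finger_force: 8.2
```

Home. Hold at a slightly greater force, then lift and return to the post at (0.5155, 0.0012).

carry_out --deltas '[[[0, 0, -1], [0, 0, 0]], [[0, 0, 0], [0, 0, 0]], [[0, 0, 0], [0, 0, 0]], [[0, 0, 0], [0, 0, 0]], [[0, 0, 0], [0, 0, 0]], [[0, 0, 0], [0, 0, 0]], [[0, 0, 0], [0, 0, 0]], [[0, 0, 0], [0, 0, 0]]]'

```text
time_s: 59.12
tcp_pos: [0.6462, -0.0328, 0.2754]
tcp_rot: [-3.141, 0.001, 3.138]
ft_force: [-8.6, -0.8, 21.7]
opening: -0.0
finger_force: 10.6
```

carry_out --deltas '[[[0, 0, 0], [0, 0, 0]], [[0, 0, 0], [0, 0, 0]], [[0, 0, 0], [0, 0, 0]], [[0, 0, 10], [0, 0, 0]], [[0, 0, 15], [0, 0, 0]], [[0, 0, 21], [0, 0, 0]], [[-15, 4, 0], [0, 0, 0]], [[-33, 9, 0], [0, 0, 0]]]'

```text
time_s: 59.78
tcp_pos: [0.6017, -0.0211, 0.3186]
tcp_rot: [3.141, 0.007, 3.135]
ft_force: [-0.6, -0.1, -0.2]
opening: 0.0001
finger_force: 0.0
```

carry_out --deltas '[[[-35, 9, 0], [0, 0, 0]], [[-30, 8, 0], [0, 0, 0]], [[-18, 4, 0], [0, 0, 0]], [[0, 0, 0], [0, 0, 0]], [[0, 0, 0], [0, 0, 0]], [[0, 0, 0], [0, 0, 0]], [[0, 0, 0], [0, 0, 0]]]' --hand 0.45

```text
time_s: 60.37
tcp_pos: [0.5164, 0.0008, 0.3177]
tcp_rot: [3.141, 0.0, 3.137]
ft_force: [0.2, 0.2, 0.0]
opening: 0.0383
finger_force: 0.0
```

```bash
python3 lk2.py;python3 lidz.py
```

```text
wrist [0.5162 0.0008 0.3175]
red 1134 0.088 [0.6314 0.0316] [0.6379 0.0385 0.094 ]
white 565 0.088 [0.5844 0.0256] [0.5867 0.0351 0.094 ]
purple 885 0.089 [ 0.6379 -0.0306] [ 0.6441 -0.0336  0.094 ]
post 353 0.084 [0.5139 0.0026] 
post 165 0.082 [0.6289 0.0315] 
top [0.516  0.0008 0.3174]
side lid z [0.0887 0.0893 0.0907]
```

Purple is shut and its dot is centred. Pulling the carrier fully out.

carry_out --deltas '[[[-1, 0.3, -36], [0, 0, 0]], [[0, 0, -40], [0, 0, 0]], [[0, 0, -40], [0, 0, 0]], [[0, 0, -40], [0, 0, 0]], [[0, 0, -28], [0, 0, 0]], [[0, 0, -11], [0, 0, 0]], [[0, 0, 0], [0, 0, 0]], [[0, 0, 0], [0, 0, 0]]]'

```text
time_s: 61.18
tcp_pos: [0.5146, 0.0017, 0.1229]
tcp_rot: [3.141, -0.001, 3.138]
ft_force: [0.8, -0.2, 0.4]
opening: 0.0386
finger_force: 0.0
```

carry_out --deltas '[[[0, 0, 0], [0, 0, 0]], [[0, 0, 0], [0, 0, 0]], [[0, 0, 0], [0, 0, 0]], [[0, 0, 0], [0, 0, 0]], [[0, 0, 0], [0, 0, 0]]]' --hand 0

```text
time_s: 61.6
tcp_pos: [0.5154, 0.0014, 0.1245]
tcp_rot: [3.141, 0.003, 3.138]
ft_force: [0.3, -0.9, 7.8]
opening: 0.0154
finger_force: 41.4
```

carry_out --deltas '[[[-8, 0, 0], [0, 0, 0]], [[-15, 0.1, 0], [0, 0, 0]], [[-18, 0.2, 0], [0, 0, 0]], [[-16, 0.2, 0], [0, 0, 0]], [[-9, 0.1, 0], [0, 0, 0]], [[-5, 0, 0], [0, 0, 0]], [[0, 0, 0], [0, 0, 0]], [[0, 0, 0], [0, 0, 0]]]'

```text
time_s: 62.27
tcp_pos: [0.443, 0.0019, 0.1244]
tcp_rot: [-3.141, 0.001, 3.138]
ft_force: [-0.9, -0.1, 13.8]
opening: 0.0153
finger_force: 42.4
```

carry_out --deltas '[[[-2, 0, 0], [0, 0, 0]], [[-2, 0, 0], [0, 0, 0]], [[0, 0, 0], [0, 0, 0]], [[0, 0, 0], [0, 0, 0]]]'

```text
time_s: 62.6
tcp_pos: [0.4407, 0.002, 0.1244]
tcp_rot: [3.141, 0.004, 3.138]
ft_force: [1.8, -0.8, 12.7]
opening: 0.0156
finger_force: 42.0
```

carry_out --deltas '[[[-2, 0, 0], [0, 0, 0]], [[0, 0, 0], [0, 0, 0]], [[0, 0, 0], [0, 0, 0]], [[0, 0, 0], [0, 0, 0]]]'

```text
time_s: 62.93
tcp_pos: [0.4404, 0.0022, 0.1244]
tcp_rot: [3.14, 0.007, 3.138]
ft_force: [4.8, -1.0, 8.3]
opening: 0.0157
finger_force: 41.5
```

carry_out --deltas '[[[0, 0, 0], [0, 0, 0]], [[0, 0, 0], [0, 0, 0]], [[0, 0, 0], [0, 0, 0]], [[0, 0, 10], [0, 0, 0]], [[0, 0, 30], [0, 0, 0]], [[0, 0, 40], [0, 0, 0]], [[0, 15, 40], [0, 0, 0]], [[0, 30, 30], [0, 0, 0]]]' --hand 0.45

```text
time_s: 63.6
tcp_pos: [0.4363, 0.0435, 0.2731]
tcp_rot: [-3.14, -0.002, 3.132]
ft_force: [1.5, -0.5, 0.2]
opening: 0.0382
finger_force: 0.0
```

carry_out --deltas '[[[0, 38, 10], [0, 0, 0]], [[0, 38, 0], [0, 0, 0]], [[0, 38, 0], [0, 0, 0]], [[0, 38, 0], [0, 0, 0]], [[0, 38, 0], [0, 0, 0]], [[0, 20, 0], [0, 0, 0]], [[0, 0, 0], [0, 0, 0]], [[0, 0, 0], [0, 0, 0]]]'

```text
time_s: 64.27
tcp_pos: [0.4359, 0.2569, 0.2805]
tcp_rot: [-3.141, -0.003, 3.142]
ft_force: [0.1, -1.4, -0.5]
opening: 0.0386
finger_force: 0.0
```

```bash
python3 lk2.py; python3 - <<'E'
from h import *
a=cv2.imread('pics/lk_top.png')[120:270,200:330]; s=vision.snapshot('side')
cv2.imwrite('pics/end.png',np.hstack([cv2.resize(a,(400,461),interpolation=cv2.INTER_CUBIC),cv2.resize(s['image'][140:280,180:300],(395,461),interpolation=cv2.INTER_CUBIC)]))
E
```

```text
wrist [0.4363 0.2553 0.2805]
red 1110 0.086 [0.5538 0.0433] [0.5595 0.0434 0.094 ]
white 1203 0.089 [0.5115 0.0409] [0.5109 0.0429 0.094 ]
purple 24 0.081 [ 0.5765 -0.0149] zero-size array to reduction operation minimum which has no identity
post 251 0.082 [0.5522 0.0441] 
top [0.4366 0.2546 0.2806]
red 146 0.221 [ 0.6448 -0.0353] 
red 161 0.088 [0.5675 0.0344] [0.5675 0.0366 0.094 ]
yellow 177 0.087 [ 0.5125 -0.0396] [ 0.5127 -0.0399  0.094 ]
white 157 0.087 [0.5145 0.035 ] [0.514  0.0362 0.094 ]
purple 201 0.086 [ 0.5652 -0.0387] [ 0.5728 -0.0364  0.094 ]
knob 145 0.221 [ 0.6449 -0.0354] 
post 35 0.086 [0.5573 0.0389] 
post 41 0.083 [ 0.4413 -0.001 ]
```

View pics/end.png

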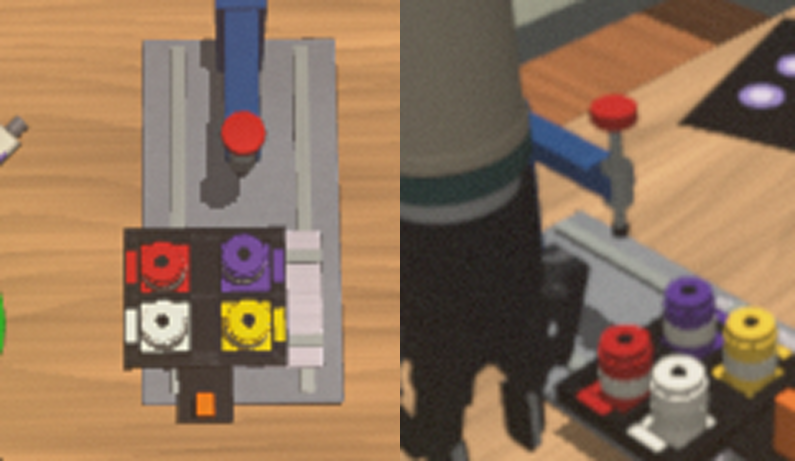

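The final view shows all four pots upright and shut in their own nests, with the carrier fully out and the post at (205,403). Handing in.

```bash
python3 -c "
from workcell import bot; print(bot.close_job())"
```

```text
the job is handed in; nothing more can be done
None
```

The job is handed in: all four pots stand upright in their own nests, the lids were pressed shut in the order white, yellow, red, purple, and the carrier is fully out; the judging result was not shown.

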